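# Clear the despatch bay, load the tray and slide it in

### The arm

A 7-joint arm with a two-finger parallel gripper is mounted at the origin on the work surface. World frame = base frame: x ahead of the robot, y to its left, z up, the work surface at z = 0. Lengths are in m, angles in rad, forces in N, time in s.
With the tool pointing down it reaches from about 0.425 to 0.975 m from the base axis. Payload 16.7 kg.
Tool frame: the origin (TCP) lies at the very end of the fingers, on their centre line; the grasp point (between the pads) lies 19 mm behind it; z points along the fingers, x is the direction in which the jaws open and shut, and the axes are right-handed (so a half turn about z gives the same grasp; the last joint's range is limited). The gripper opens to 85 mm and grips with 20 to 120 N. Pads are 22 mm wide; open, the fingers measure 114 mm over their backs; the gripper's body (76 mm by 85 mm) begins 54 mm behind the grasp point. The pads swing forward as they close: fully open they stand 13 mm farther back than shut.
Start: joints at [-1.488, 0.426, 0.074, 1.606, -0.034, 1.111, -0.067], TCP at [0.155, 0.657, 0.231] pointing down, gripper open.
Joint ranges: [-2.85, 2.85], [-0.5, 2.14], [-1.23, 1.37], [0.21, 2.46], [-1.02, 4.16], [0.16, 2.05], [-2.73, 2.73]. Speed limits (rad/s): [1.89, 1.89, 2.39, 2.39, 3.01, 3.01, 3.01].

### API

Orientations are given as a unit quaternion [x, y, z, w].
In Python, from rig import * gives the robot as it stands. The module is installed in compiled form; this text tells all that it offers.
- The arm moves only by the tool drive_tool, never from a script. Its argument "moves" is a list of rows, each an object with "fingers": the closure, from -1 (fully open) to 1 (shut); "offset": the shift along the world's x, y, z scaled (see below), a list of three; "twist": the turn about the world's z scaled (see below). In form: [{"fingers": fingers, "offset": [dx, dy, dz], "twist": twist}, ...]. A call has 1 to 12 rows; each row is the pose to reach, as a shift and turn from the pose commanded when the call began; what a row does not reach only later rows make up. The controller multiplies each number of a shift by 50 cm and each number of a turn by 30 degrees. A row lasts 1/8 s, in which the tool goes at most 62.5 mm and 10.7 degrees, less where a joint would pass 70% of its speed; a pose out of reach is approached as far as the arm can. A call with a number of a shift or a turn outside -1 to 1 is refused whole. A call with a gripper value outside its range is refused whole. The fingers move at their own pace and stop on an object; "force" is the grip in N (left out, the last holds). Time passes only in rows, so rows that repeat a pose let the fingers close. It gives the time, the measured TCP pose, the force and the opening at its end, in the units of the state.
- sense(): the state, without advancing time (a new reading comes with each control period).
- read_camera(name): name is "side" or "top" or "wrist"; returns the picture (420x560x3 uint8, red, green, blue); there is no depth.
- get_calibration(name): a dict with "fx", "fy", "cx", "cy" (pixels), "cam_to_world" (4x4, takes a point from camera to world coordinates); the wrist camera has in their place "hand_eye" (4x4, takes a point from camera to tool coordinates, whose origin is the TCP and whose axes are the tool frame's). Camera axes: x right, y down, z forward; pixel columns grow to the right and rows downward; lengths in m; the calibration is good to about 2 mm. A picture is of the moment at which its call begins: read the wrist's pose just before it. get_calibration takes no time and is no camera call.
- sign_off(): hands the job in, once; it reports no verdict.
Trained networks look in the newest picture that a camera, given by its name, has taken for a name from the list of things; names that differ only in an ending like _2 or _b are one class to them, and where a whole thing is asked for, a point or a joint stands for the part that bears it (a point fixed in the world has none). Each returns a list of dicts, best first, with "score" (0 to 1); they miss things now and then, are a little off and sometimes report something else, mostly with a low value. They report only what shows in the picture. A call takes as long as a camera call.
- boxes_of(camera, thing): "at" ([x, y, z] in m, in world coordinates, good to about 4 mm: the middle of the surface that is visible of it).
- spot_point(camera, thing): "at" ([x, y, z] in m, in world coordinates, good to about 4 mm: a listed point, or the origin of a listed thing).
The state is a dict: "clock": time; "qpos": joint angles; "qd": joint speeds; "tau": joint torques, N m; "position": TCP position; "tcp_rot": TCP orientation; "contact_force": force on the tool from outside, world axes, zero at the start; "moment": the same for the moment, N m; "width": finger opening in m.
Only numpy, scipy, OpenCV 4.12 (cv2) and the standard library are available. Lean on these libraries where they do the work, as an engineer would, in place of code of your own. Each camera call takes 0.05 s, during which the arm holds its last target.

### The job

A returned carton is standing in the yellow despatch bay: push it over into the red returns square. Load every spare module on the bench into the blue tray where the tray stands, one to a pocket, tongue through the slot, flat and fully down; then, once the carton is away and all the modules are in, slide the loaded tray along the bench into the yellow bay. Carton and tray must end wholly inside their tape and square to it; slide them without lifting or tipping, and leave the other things on the bench where they are.

Things in the scene. Friction and masses are not known exactly. Their poses are not given: they have to be found in the camera images.
- returns: returns square: red tape outline flat on the bench, 160 x 160 mm inside; origin at its centre on the bench, x and y along its sides
- despatch: despatch bay: yellow tape outline flat on the bench, 126 mm (its x) by 276 mm (its y) inside; origin at its centre on the bench
- carton_mid (a point): returned carton, closed brown box 110 x 110 x 60 mm high, about 0.5 kg, too wide to grip, slides on the bench; the point is its centre, 30 mm up; x and y along its sides
- tray: blue transit tray, loose, 90 mm (x) by 236 mm (y), about 0.35 kg empty; floor 5 mm thick, long walls and dividers 17 mm high, the two end walls (at +-y) 26 mm high; four pockets in a row along y at 57 mm pitch, 12 mm deep, each 62 x 48 mm with a 24 mm wide slot for the tongue through the 16 mm thick +x long wall. Origin at the centre of its underside
- pocket0 (a point): pocket 0 of the tray (pocket 0 at the tray's -y end): the point where the centre of a seated module lies, 30 mm above the tray's underside and 2 mm to -x of the tray's middle line; +x axis points the way the tongue must point, through the slot
- pocket1 (a point): pocket 1 of the tray (pocket 0 at the tray's -y end): the point where the centre of a seated module lies, 30 mm above the tray's underside and 2 mm to -x of the tray's middle line; +x axis points the way the tongue must point, through the slot
- pocket2 (a point): pocket 2 of the tray (pocket 0 at the tray's -y end): the point where the centre of a seated module lies, 30 mm above the tray's underside and 2 mm to -x of the tray's middle line; +x axis points the way the tongue must point, through the slot
- pocket3 (a point): pocket 3 of the tray (pocket 0 at the tray's -y end): the point where the centre of a seated module lies, 30 mm above the tray's underside and 2 mm to -x of the tray's middle line; +x axis points the way the tongue must point, through the slot
- module0_mid (a point): spare drive module, identical to the others: grey housing 56 (x) x 42 (y) x 50 (z) mm, about 0.12 kg; green panel and orange dash on top; an orange tongue 18 wide (y), 12 high at the foot, sticks out 12 mm beyond its +x face (28 to 40 mm from the centre). The point is the centre of the housing, 25 mm above its underside; the +x axis points to the tongue, z up. May be absent
- module1_mid (a point): spare drive module, identical to the others: grey housing 56 (x) x 42 (y) x 50 (z) mm, about 0.12 kg; green panel and orange dash on top; an orange tongue 18 wide (y), 12 high at the foot, sticks out 12 mm beyond its +x face (28 to 40 mm from the centre). The point is the centre of the housing, 25 mm above its underside; the +x axis points to the tongue, z up. May be absent
- module2_mid (a point): spare drive module, identical to the others: grey housing 56 (x) x 42 (y) x 50 (z) mm, about 0.12 kg; green panel and orange dash on top; an orange tongue 18 wide (y), 12 high at the foot, sticks out 12 mm beyond its +x face (28 to 40 mm from the centre). The point is the centre of the housing, 25 mm above its underside; the +x axis points to the tongue, z up. May be absent
- module3_mid (a point): spare drive module, identical to the others: grey housing 56 (x) x 42 (y) x 50 (z) mm, about 0.12 kg; green panel and orange dash on top; an orange tongue 18 wide (y), 12 high at the foot, sticks out 12 mm beyond its +x face (28 to 40 mm from the centre). The point is the centre of the housing, 25 mm above its underside; the +x axis points to the tongue, z up. May be absent
- tape_roll: bystander: cardboard-coloured tape roll lying flat, 90 mm across, 45 mm high; origin at the centre of its underside
- spray_can: bystander: upright red spray can, 60 mm across, 160 mm high; origin under it
- jar: bystander: upright jar, 60 mm across, 75 mm high; origin under it
- small_box: bystander: orange box 90 x 70 x 50 mm; origin under its centre
- screwdriver: bystander: screwdriver 190 mm long lying along its x
- brush: bystander: hand brush 200 mm long lying along its x

How it is judged:
On the way, in this order (a step that is already met when the one before it is completed fails the run):
1. the carton is in the returns square and every module is seated in the tray, the tray still out of the despatch bay (x of carton_mid in the frame of returns between -0.03 and 0.03 m and y of carton_mid in the frame of returns between -0.03 and 0.03 m and (angle between the x axis of carton_mid and the x axis of returns, either way round below 0.25 rad or angle between the x axis of carton_mid and the y axis of returns, either way round below 0.25 rad) and angle between carton_mid's own z axis and vertical below 0.1 rad and height (world z) of carton_mid below 0.035 m and (distance between module0_mid and pocket0 below 0.008 m or distance between module0_mid and pocket1 below 0.008 m or distance between module0_mid and pocket2 below 0.008 m or distance between module0_mid and pocket3 below 0.008 m) and angle between each of module0_mid, module1_mid, module2_mid, module3_mid's own z axis and vertical below 0.07 rad and angle between the x axis of each of module0_mid, module1_mid, module2_mid, module3_mid and the x axis of tray, either way round below 0.12 rad and (distance between module1_mid and pocket0 below 0.008 m or distance between module1_mid and pocket1 below 0.008 m or distance between module1_mid and pocket2 below 0.008 m or distance between module1_mid and pocket3 below 0.008 m) and (distance between module2_mid and pocket0 below 0.008 m or distance between module2_mid and pocket1 below 0.008 m or distance between module2_mid and pocket2 below 0.008 m or distance between module2_mid and pocket3 below 0.008 m) and (distance between module3_mid and pocket0 below 0.008 m or distance between module3_mid and pocket1 below 0.008 m or distance between module3_mid and pocket2 below 0.008 m or distance between module3_mid and pocket3 below 0.008 m) and horizontal distance between tray and despatch above 0.1 m), for 0.2 s.
2. the loaded tray is in the despatch bay (x of tray in the frame of despatch between -0.022 and 0.022 m and y of tray in the frame of despatch between -0.024 and 0.024 m and angle between the x axis of tray and the x axis of despatch, either way round below 0.18 rad and angle between tray's own z axis and vertical below 0.05 rad), for 0.2 s.
At the end, for the whole second after the job is handed in: Carton in the red square (30 mm along each side, 0.25 rad); every module seated in a tray pocket (8 mm, upright within 0.07 rad, in line within 0.12 rad); tray flat and at rest in the yellow bay (22 mm across, 24 mm along, 0.18 rad) (all of step 2 and x of carton_mid in the frame of returns between -0.03 and 0.03 m and y of carton_mid in the frame of returns between -0.03 and 0.03 m and (angle between the x axis of carton_mid and the x axis of returns, either way round below 0.25 rad or angle between the x axis of carton_mid and the y axis of returns, either way round below 0.25 rad) and angle between carton_mid's own z axis and vertical below 0.1 rad and height (world z) of carton_mid below 0.035 m and (distance between module0_mid and pocket0 below 0.008 m or distance between module0_mid and pocket1 below 0.008 m or distance between module0_mid and pocket2 below 0.008 m or distance between module0_mid and pocket3 below 0.008 m) and angle between each of module0_mid, module1_mid, module2_mid, module3_mid's own z axis and vertical below 0.07 rad and angle between the x axis of each of module0_mid, module1_mid, module2_mid, module3_mid and the x axis of tray, either way round below 0.12 rad and (distance between module1_mid and pocket0 below 0.008 m or distance between module1_mid and pocket1 below 0.008 m or distance between module1_mid and pocket2 below 0.008 m or distance between module1_mid and pocket3 below 0.008 m) and (distance between module2_mid and pocket0 below 0.008 m or distance between module2_mid and pocket1 below 0.008 m or distance between module2_mid and pocket2 below 0.008 m or distance between module2_mid and pocket3 below 0.008 m) and (distance between module3_mid and pocket0 below 0.008 m or distance between module3_mid and pocket1 below 0.008 m or distance between module3_mid and pocket2 below 0.008 m or distance between module3_mid and pocket3 below 0.008 m) and linear speed of tray below 0.02 m/s); the robot touches nothing.
It fails at once if the tray is lifted or tipped (height (world z) of tray above 0.03 m or angle between tray's own z axis and vertical above 0.3 rad).
It fails at once if the carton is lifted or tipped (height (world z) of carton_mid above 0.06 m or angle between carton_mid's own z axis and vertical above 0.5 rad).
It fails at once if a bystander is moved by more than 40 mm (distance of any of tape_roll, spray_can, jar, small_box, screwdriver, brush from where it was at the start of the episode above 0.04 m).
Of module0, module1, module2, module3 only 2 to 4 are there at a start; the rules pass over those that are not, and their reading is None.
At some moment in a run one of carton, tray, module0, module1, module2, module3 may be knocked a few centimetres aside while the robot is not near it.
Once in a run the grip may slacken for a moment while it holds something.
It also fails if it takes over 210 s, if anything falls off the work surface, if the arm or the gripper's body presses on something with over 40 N, if the wrist force passes 120 N, or if a joint passes its speed limit or range.

## Working session

There is one attempt and no reset: what is moved stays moved. The work goes in short steps, Python scripts to look and compute and a tool call to move; the robot and the scene stay as the last step left them, time stands still between calls to the robot, and variables do not carry over. Pictures are saved under pics/ and viewed, and the job is handed in when it is done.

Besides the shell and the picture viewer there is one more tool, called by a JSON object that holds its "name" and its "arguments", one argument or row to a line. drive_tool: Moves the arm, as the interface text tells. Shifts and turns lie within -1 to 1; 1 stands for 50 cm of shift or 30 degrees of turn. Its arguments: {"type":"object","properties":{"moves":{"type":"array","items":{"type":"object","properties":{"fingers":{"type":"number"},"offset":{"type":"array","items":{"type":"number","minimum":-1,"maximum":1}},"twist":{"type":"number","minimum":-1,"maximum":1}}}},"force":{"type":"number"}},"required":["moves"]}

```bash
mkdir -p pics; ls
cat > h.py <<'E'
from rig import *
import numpy as np, cv2, math
from scipy.spatial.transform import Rotation as R
def snap(cam,name):
    s=sense(); im=read_camera(cam); cv2.imwrite(f'pics/{name}.png',im[:,:,::-1].copy()); return s,im
def camT(cam,s=None):
    c=get_calibration(cam)
    if 'cam_to_world' in c: return c,np.array(c['cam_to_world'])
    s=s or sense(); T=np.eye(4);T[:3,:3]=R.from_quat(s['tcp_rot']).as_matrix();T[:3,3]=s['position']
    return c,T@np.array(c['hand_eye'])
def px2w(cam,uv,z,s=None):
    c,T=camT(cam,s); d=T[:3,:3]@np.array([(uv[0]-c['cx'])/c['fx'],(uv[1]-c['cy'])/c['fy'],1]); o=T[:3,3]
    return o+d*(z-o[2])/d[2]
def w2px(cam,p,s=None):
    c,T=camT(cam,s); q=T[:3,:3].T@(np.array(p)-T[:3,3]); return np.array([c['fx']*q[0]/q[2]+c['cx'],c['fy']*q[1]/q[2]+c['cy']])
def tri(obs):
    A=np.zeros((3,3));b=np.zeros(3)
    for cam,uv,s in obs:
        c,T=camT(cam,s); d=T[:3,:3]@np.array([(uv[0]-c['cx'])/c['fx'],(uv[1]-c['cy'])/c['fy'],1]); d/=np.linalg.norm(d)
        P=np.eye(3)-np.outer(d,d);A+=P;b+=P@T[:3,3]
    return np.linalg.solve(A,b)
E
python3 - <<'E'
from h import *
s,_=snap('top','top0');snap('side','side0');snap('wrist','wr0')
for k,v in s.items(): print(k,np.round(v,3))
for c in('top','side'):
    k,T=camT(c);print(c,{a:k[a] for a in('fx','cx','cy')},np.round(T,3).tolist())
print(np.round(get_calibration('wrist')['hand_eye'],3))
for n in ['returns','despatch','carton_mid','tray','pocket0','pocket3','module0_mid','tape_roll','spray_can','jar','small_box','screwdriver','brush']:
    print(n,[(round(d['score'],2),np.round(d['at'],3).tolist()) for d in spot_point('top',n)[:5]])
E
```

```text
pics
clock 0.0
qpos [-1.489  0.427  0.074  1.607 -0.034  1.111 -0.067]
qd [-0.002 -0.001  0.001  0.     0.     0.001  0.001]
tau [ 0.0000e+00 -9.4982e+01  3.7620e+00 -4.6353e+01  1.9000e-02  1.0000e-02
  0.0000e+00]
position [0.155 0.657 0.231]
tcp_rot [ 0.784  0.621 -0.     0.   ]
contact_force [-0.696  0.062 -0.014]
moment [-0.056  0.02  -0.025]
width 0.085
top {'fx': 423.5522904226563, 'cx': 279.1930077774688, 'cy': 206.85943661468846} [[-0.015, -0.997, 0.07, 0.474], [-1.0, 0.015, -0.001, -0.108], [0.0, -0.07, -0.998, 1.179], [0.0, 0.0, 0.0, 1.0]]
side {'fx': 472.6523161373212, 'cx': 271.7688132872547, 'cy': 209.46215683334464} [[0.899, -0.295, 0.324, 0.122], [-0.438, -0.633, 0.638, -1.003], [0.017, -0.716, -0.698, 1.044], [0.0, 0.0, 0.0, 1.0]]
[[ 1.    -0.    -0.     0.   ]
 [ 0.     0.95   0.312 -0.08 ]
 [-0.    -0.312  0.95  -0.143]
 [ 0.     0.     0.     1.   ]]
returns []
despatch []
carton_mid [(0.58, [0.546, 0.284, 0.034])]
tray [(0.69, [0.597, -0.058, -0.001])]
pocket0 [(0.75, [0.58, -0.137, 0.026]), (0.67, [0.618, 0.026, 0.035]), (0.62, [0.6, -0.029, 0.029]), (0.59, [0.593, -0.081, 0.023]), (0.52, [0.722, 0.078, 0.001])]
pocket3 [(0.75, [0.58, -0.137, 0.026]), (0.67, [0.618, 0.026, 0.035]), (0.62, [0.6, -0.029, 0.029]), (0.59, [0.593, -0.081, 0.023]), (0.52, [0.722, 0.078, 0.001])]
module0_mid [(0.5, [0.546, 0.283, 0.035])]
tape_roll [(0.94, [0.721, 0.075, 0.0])]
spray_can [(0.91, [0.754, 0.215, -0.003])]
jar [(0.71, [0.319, -0.179, -0.001])]
small_box [(0.59, [0.722, -0.309, 0.0])]
screwdriver [(0.9, [0.811, -0.01, 0.001])]
brush [(0.68, [0.515, -0.558, -0.002]), (0.45, [0.599, -0.058, 0.002])]
```

View pics/top0.png

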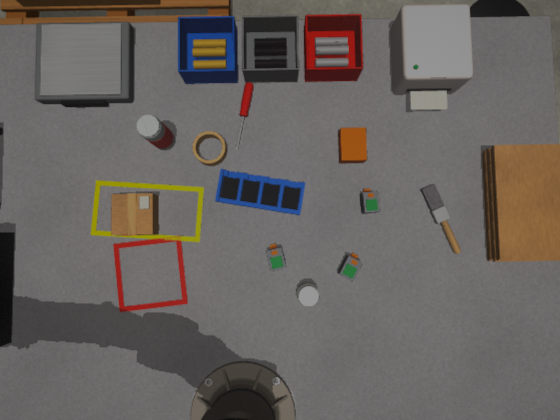

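View pics/side0.png

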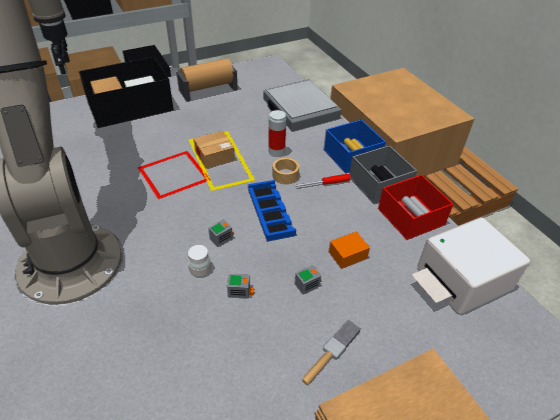

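View pics/wr0.png

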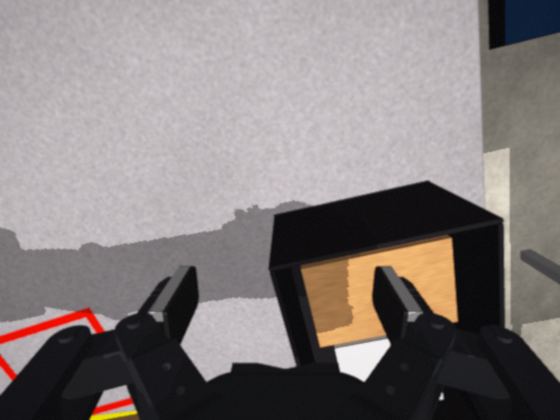

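The top view shows 3 modules at about (276,257), (350,265) and (370,200), and the tray around (260,192). The carton is at (133,214), inside the yellow outline, and the red square is around (150,275). Next I'll zoom in and segment.

```bash
cat > seg.py <<'E'
from h import *
def quad(mask,cam,z):
    n,l,st,_=cv2.connectedComponentsWithStats(mask.astype(np.uint8))
    out=[]
    for i in np.argsort(-st[1:,4])[:3]+1:
        pts=np.argwhere(l==i)[:,::-1].astype(float)
        W=np.array([px2w(cam,p,z)[:2] for p in pts]).astype(np.float32)
        r=cv2.minAreaRect(W*1000); out.append((st[i,4],np.round(r[0],1),np.round(r[1],1),round(r[2],1)))
    return out
E
python3 - <<'E'
from seg import *
im=cv2.imread('pics/top0.png'); hsv=cv2.cvtColor(im,cv2.COLOR_BGR2HSV); H,S,V=cv2.split(hsv)
roi=np.zeros(H.shape,bool); roi[100:340,80:460]=1
print('yellow',quad(roi&(abs(H.astype(int)-29)<5)&(S>150)&(V>120),'top',0)[:2])
m=roi&((H<5)|(H>175))&(S>150)&(V>80); m[:225]=0
print('red',quad(m,'top',0)[:2])
print('blue z=.017',quad(roi&(abs(H.astype(int)-112)<12)&(S>120)&(V>60),'top',.017)[:2])
m=roi&(H>5)&(H<22)&(S>60)&(V>60); m[:185]=0; m[:,200:]=0
print('brown',quad(m,'top',.06)[:2])
z=[cv2.resize(im[y-35:y+35,x-55:x+55],None,fx=5,fy=5,interpolation=cv2.INTER_CUBIC) for x,y in((260,192),(276,257),(350,265),(370,200))]
z=[cv2.resize(a,(400,255)) for a in z]
cv2.imwrite('pics/z0.png',np.vstack([np.hstack(z[:2]),np.hstack(z[2:])]))
for n in ['module0_mid']:
  for c in('side','top'):
    read_camera(c);print(c,[(round(d['score'],2),np.round(d['at'],3).tolist()) for d in spot_point(c,n)[:6]])
    print(c,[(round(d['score'],2),np.round(d['at'],3).tolist()) for d in boxes_of(c,n)[:6]])
    for k in('returns','despatch','tray','carton_mid'): print(k,[(round(d['score'],2),np.round(d['at'],3).tolist()) for d in spot_point(c,k)[:2]])
E
```

```text
yellow [(np.int32(1245), array([551.8, 259. ]), array([302.7, 152.6]), 85.4)]
red [(np.int32(1056), array([378. , 250.3]), array([186.4, 186.7]), 6.0)]Traceback (most recent call last):
  File "<stdin>", line 7, in <module>
  File "seg.py", line 7, in quad
    W=np.array([px2w(cam,p,z)[:2] for p in pts]).astype(np.float32)
                ~~~~^^^^^^^^^
  File "h.py", line 12, in px2w
    c,T=camT(cam,s); d=T[:3,:3]@np.array([(uv[0]-c['cx'])/c['fx'],(uv[1]-c['cy'])/c['fy'],1]); o=T[:3,3]
        ~~~~^^^^^^^
  File "h.py", line 7, in camT
    c=get_calibration(cam)
ValueError: time passes only in moves, steps and waits
```

```bash
python3 - <<'E'
t=open('h.py').read()
t=t.replace("def camT(cam,s=None):\n    c=get_calibration(cam)","_C={}\ndef camT(cam,s=None):\n    if cam not in _C: _C[cam]=get_calibration(cam)\n    c=_C[cam]")
open('h.py','w').write(t)
E
python3 - <<'E'
from seg import *
im=cv2.imread('pics/top0.png'); hsv=cv2.cvtColor(im,cv2.COLOR_BGR2HSV); H,S,V=cv2.split(hsv)
roi=np.zeros(H.shape,bool); roi[100:340,80:460]=1
print('yellow',quad(roi&(abs(H.astype(int)-29)<5)&(S>150)&(V>120),'top',0)[:2])
m=roi&((H<5)|(H>175))&(S>150)&(V>80); m[:225]=0
print('red',quad(m,'top',0)[:2])
print('blue z=.017',quad(roi&(abs(H.astype(int)-112)<12)&(S>120)&(V>60),'top',.017)[:2])
m=roi&(H>5)&(H<22)&(S>60)&(V>60); m[:185]=0; m[:,200:]=0
print('brown',quad(m,'top',.06)[:2])
z=[cv2.resize(im[y-35:y+35,x-55:x+55],None,fx=5,fy=5,interpolation=cv2.INTER_CUBIC) for x,y in((260,192),(276,257),(350,265),(370,200))]
z=[cv2.resize(a,(400,255)) for a in z]
cv2.imwrite('pics/z0.png',np.vstack([np.hstack(z[:2]),np.hstack(z[2:])]))
for n in ['module0_mid']:
  for c in('side','top'):
    read_camera(c);print(c,[(round(d['score'],2),np.round(d['at'],3).tolist()) for d in spot_point(c,n)[:6]])
    print(c,[(round(d['score'],2),np.round(d['at'],3).tolist()) for d in boxes_of(c,n)[:6]])
    for k in('returns','despatch','tray','carton_mid'): print(k,[(round(d['score'],2),np.round(d['at'],3).tolist()) for d in spot_point(c,k)[:2]])
print(sense()['clock'])
E
```

```text
yellow [(np.int32(1245), array([551.8, 259. ]), array([302.7, 152.6]), 85.4)]
red [(np.int32(1056), array([378. , 250.3]), array([186.4, 186.7]), 6.0)]
blue z=.017 [(np.int32(1450), array([598.5, -56.8]), array([236.8,  90.3]), 79.9)]
brown [(np.int32(1618), array([540. , 281.5]), array([111.3, 108.8]), 0.3), (np.int32(49), array([472.2, 197.6]), array([95.1,  5.5]), 85.9)]
side [(0.8, [0.56, -0.355, 0.027]), (0.45, [0.592, -0.088, 0.033]), (0.23, [0.814, -0.009, 0.001])]
side [(0.66, [0.597, -0.062, 0.014]), (0.63, [0.555, -0.365, 0.048])]
returns [(0.75, [0.377, 0.252, 0.001]), (0.65, [0.608, -0.031, 0.033])]
despatch []
tray [(0.79, [0.599, -0.054, 0.002]), (0.16, [0.382, 0.25, 0.0])]
carton_mid [(0.83, [0.542, 0.284, 0.032])]
top [(0.8, [0.565, -0.352, 0.022]), (0.26, [0.544, 0.286, 0.034])]
top [(0.83, [0.568, -0.351, 0.052])]
returns []
despatch [(0.47, [0.596, -0.082, 0.028])]
tray [(0.85, [0.602, -0.059, -0.0])]
carton_mid [(0.83, [0.542, 0.282, 0.034])]
1.5
```

View pics/z0.png

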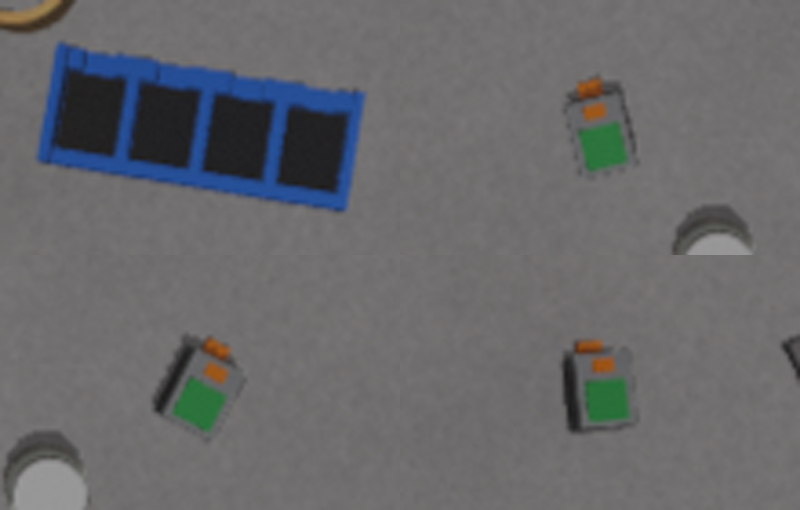

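{"name": "drive_tool", "arguments": {
  "moves": [
    {"fingers": -0.4,"offset": [0.97,-0.725,0],"twist": 0.64},
    {"fingers": -0.4,"offset": [0.97,-0.725,0],"twist": 0.64},
    {"fingers": -0.4,"offset": [0.97,-0.725,0],"twist": 0.64},
    {"fingers": -0.4,"offset": [0.97,-0.725,0],"twist": 0.64},
    {"fingers": -0.4,"offset": [0.97,-0.725,0],"twist": 0.64},
    {"fingers": -0.4,"offset": [0.97,-0.725,0],"twist": 0.64},
    {"fingers": -0.4,"offset": [0.97,-0.725,0],"twist": 0.64},
    {"fingers": -0.4,"offset": [0.97,-0.725,0],"twist": 0.64},
    {"fingers": -0.4,"offset": [0.97,-0.725,0],"twist": 0.64},
    {"fingers": -0.4,"offset": [0.97,-0.725,0],"twist": 0.64},
    {"fingers": -0.4,"offset": [0.97,-0.725,0],"twist": 0.64}
  ],
  "force": 30
}}

```text
clock: 2.88
position: [0.6428, 0.2905, 0.231]
tcp_rot: [0.672, 0.741, -0.0, 0.001]
contact_force: [-0.5, 0.0, -0.7]
width: 0.0596
```

{"name": "drive_tool", "arguments": {
  "moves": [
    {"fingers": -0.4,"offset": [0.01,0.008,-0.1],"twist": 0},
    {"fingers": -0.4,"offset": [0.01,0.008,-0.2],"twist": 0},
    {"fingers": -0.4,"offset": [0.01,0.008,-0.3],"twist": 0},
    {"fingers": -0.4,"offset": [0.01,0.008,-0.4],"twist": 0},
    {"fingers": -0.4,"offset": [0.01,0.008,-0.43],"twist": 0},
    {"fingers": -0.4,"offset": [0.01,0.008,-0.43],"twist": 0}
  ]
}}

```text
clock: 3.62
position: [0.6448, 0.2988, 0.0164]
tcp_rot: [0.67, 0.743, -0.0, -0.0]
contact_force: [0.3, -1.0, 1.1]
width: 0.0599
```

Run:
```python
from h import *
s,im=snap('side','side1')
print(s['position'],s['contact_force'])
cv2.imwrite('pics/side1z.png',cv2.resize(im[90:230,120:320,::-1],None,fx=4,fy=4)[:560,:800])
```

```text
[0.64478676 0.29881151 0.01642947] [ 0.33291294 -1.04871559  1.13543023]
```

View pics/side1z.png

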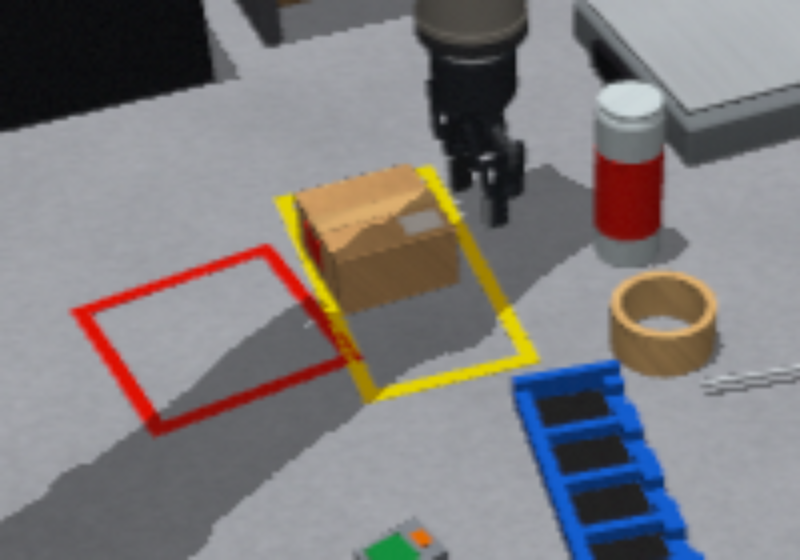

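{"name": "drive_tool", "arguments": {
  "moves": [
    {"fingers": -0.4,"offset": [-0.04,-0.012,-0.005],"twist": 0},
    {"fingers": -0.4,"offset": [-0.075,-0.02,-0.005],"twist": 0},
    {"fingers": -0.4,"offset": [-0.11,-0.027,-0.005],"twist": 0},
    {"fingers": -0.4,"offset": [-0.145,-0.034,-0.005],"twist": 0},
    {"fingers": -0.4,"offset": [-0.18,-0.041,-0.005],"twist": 0},
    {"fingers": -0.4,"offset": [-0.215,-0.048,-0.005],"twist": 0},
    {"fingers": -0.4,"offset": [-0.25,-0.055,-0.005],"twist": 0},
    {"fingers": -0.4,"offset": [-0.285,-0.062,-0.005],"twist": 0},
    {"fingers": -0.4,"offset": [-0.32,-0.069,-0.005],"twist": 0},
    {"fingers": -0.4,"offset": [-0.34,-0.073,-0.005],"twist": 0},
    {"fingers": -0.4,"offset": [-0.34,-0.073,-0.005],"twist": 0}
  ]
}}

```text
clock: 5.05
position: [0.4761, 0.263, 0.016]
tcp_rot: [0.67, 0.743, 0.002, 0.0]
contact_force: [-1.5, 0.6, 9.3]
width: 0.0599
```

Run:
```python
from seg import *
s,im=snap('top','top1')
print(s['position'],s['contact_force'])
cv2.imwrite('pics/top1z.png',cv2.resize(im[150:330,80:240,::-1],None,fx=3.3,fy=3.3))
print(spot_point('top','carton_mid')[:2])
snap('side','side2')
print(spot_point('side','carton_mid')[:2])
```

```text
[0.47609035 0.26299197 0.01597909] [-1.46915725  0.57512539  9.34023502]
[{'at': [0.4137, 0.2518, 0.0361], 'score': 0.61}]
[{'at': [0.4106, 0.2524, 0.0329], 'score': 0.86}]
```

View pics/top1z.png

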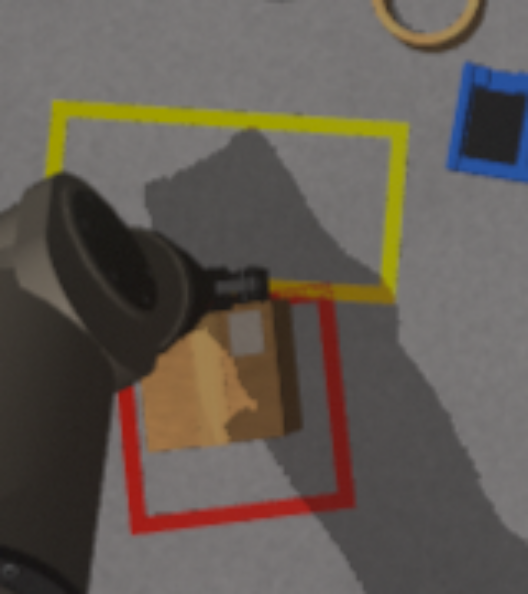

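{"name": "drive_tool", "arguments": {
  "moves": [
    {"fingers": -0.4,"offset": [-0.025,-0.002,0.002],"twist": 0},
    {"fingers": -0.4,"offset": [-0.045,-0.004,0.002],"twist": 0},
    {"fingers": -0.4,"offset": [-0.06,-0.006,0.002],"twist": 0},
    {"fingers": -0.4,"offset": [-0.066,-0.006,0.002],"twist": 0},
    {"fingers": -0.4,"offset": [-0.066,-0.006,0.002],"twist": 0},
    {"fingers": -0.4,"offset": [-0.03,-0.002,0.002],"twist": 0},
    {"fingers": -0.4,"offset": [0.0,0.0,0.15],"twist": 0},
    {"fingers": -0.6,"offset": [0.05,-0.1,0.3],"twist": 0},
    {"fingers": -1,"offset": [0.1,-0.2,0.4],"twist": -0.3},
    {"fingers": -1,"offset": [0.15,-0.32,0.45],"twist": -0.64},
    {"fingers": -1,"offset": [0.2,-0.44,0.45],"twist": -0.98},
    {"fingers": -1,"offset": [0.2,-0.56,0.45],"twist": -1}
  ]
}}

```text
clock: 6.75
position: [0.5676, 0.028, 0.2337]
tcp_rot: [0.84, 0.543, 0.001, 0.0]
contact_force: [0.6, 0.1, -0.3]
width: 0.0854
```

Run:
```python
from seg import *
s,im=snap('top','top2')
print(s['position'],s['contact_force'])
cv2.imwrite('pics/top2z.png',cv2.resize(im[150:330,80:240,::-1],None,fx=3.3,fy=3.3))
for n in('carton_mid','tray'): print(n,spot_point('top',n)[:2])
snap('side','side3')
for n in('carton_mid','tray','module0_mid'): print(n,spot_point('side',n)[:4])
```

```text
[0.56761107 0.02804778 0.23374782] [ 0.56989816  0.11030878 -0.29743146]
carton_mid [{'at': [0.8156, -0.0099, 0.0014], 'score': 0.73}, {'at': [0.5966, -0.0826, 0.0263], 'score': 0.63}]
tray [{'at': [0.5989, -0.0572, -0.001], 'score': 0.67}]
carton_mid [{'at': [0.373, 0.2506, 0.0338], 'score': 0.69}, {'at': [0.5852, -0.1366, 0.0264], 'score': 0.28}, {'at': [0.6169, 0.03, 0.0274], 'score': 0.25}]
tray [{'at': [0.5996, -0.0527, 0.0022], 'score': 0.78}, {'at': [0.606, -0.0311, 0.0305], 'score': 0.25}, {'at': [0.3752, 0.2487, 0.031], 'score': 0.19}]
module0_mid [{'at': [0.5599, -0.3545, 0.0233], 'score': 0.85}]
```

View pics/top2z.png

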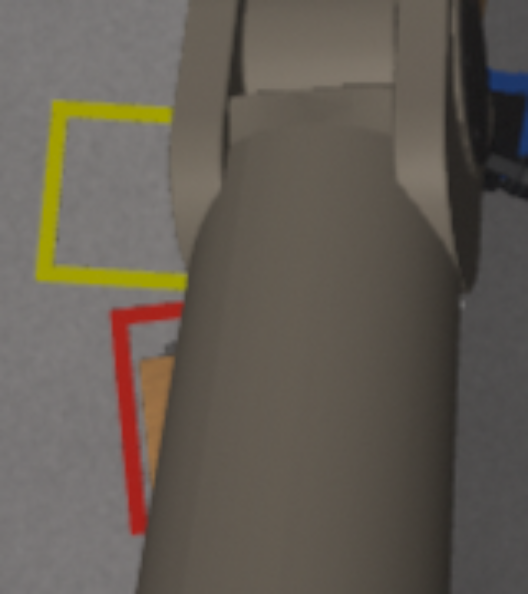

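View pics/side3.png

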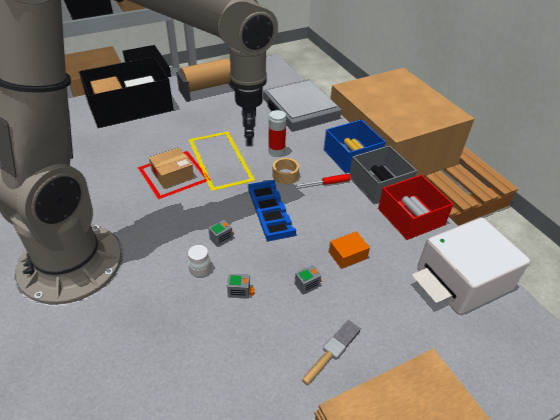

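{"name": "drive_tool", "arguments": {
  "moves": [
    {"fingers": -1,"offset": [0.04,-0.04,0.04],"twist": -0.33},
    {"fingers": -1,"offset": [0.04,-0.08,0.08],"twist": -0.66},
    {"fingers": -1,"offset": [0.04,-0.12,0.12],"twist": -1},
    {"fingers": -1,"offset": [0.04,-0.12,0.12],"twist": -1}
  ]
}}

```text
clock: 7.6
position: [0.5864, -0.0303, 0.2934]
tcp_rot: [0.951, 0.308, 0.001, 0.0]
contact_force: [0.2, 0.8, -0.9]
width: 0.0851
```

{"name": "drive_tool", "arguments": {
  "moves": [
    {"fingers": -1,"offset": [0,0,0],"twist": -0.33},
    {"fingers": -1,"offset": [0,0,0],"twist": -0.66},
    {"fingers": -1,"offset": [0,0,0],"twist": -1},
    {"fingers": -1,"offset": [0,0,0],"twist": -1}
  ]
}}

```text
clock: 8.1
position: [0.5855, -0.0282, 0.2914]
tcp_rot: [0.999, 0.055, -0.001, -0.0]
contact_force: [-0.0, -0.4, 0.3]
width: 0.0855
```

Run:
```python
from seg import *
s,im=snap('wrist','w1')
print(np.round(s['position'],4),np.round(s['tcp_rot'],4))
for n in('module0_mid','pocket0','tray'): print(n,[(round(d['score'],2),np.round(d['at'],3).tolist()) for d in spot_point('wrist',n)[:6]])
```

```text
[ 0.5855 -0.0282  0.2914] [ 9.985e-01  5.460e-02 -7.000e-04 -0.000e+00]
module0_mid [(0.81, [0.564, -0.355, 0.023])]
pocket0 [(0.9, [0.602, -0.029, 0.025]), (0.77, [0.581, -0.141, 0.03]), (0.67, [0.609, 0.027, 0.032]), (0.61, [0.591, -0.081, 0.032]), (0.49, [0.39, -0.293, 0.027]), (0.22, [0.728, -0.312, 0.001])]
tray [(0.8, [0.596, -0.057, 0.0])]
```

View pics/w1.png

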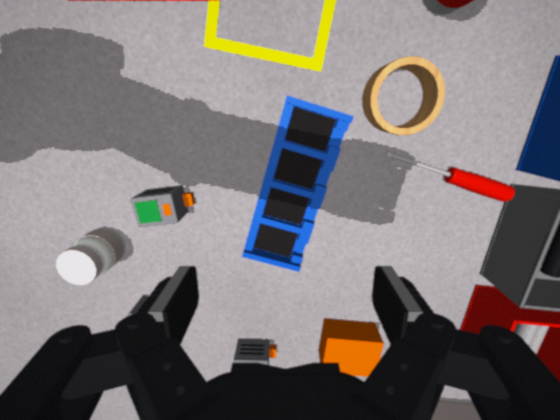

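Run:
```python
from seg import *
im=cv2.imread('pics/w1.png'); s=sense()
a=cv2.resize(im[170:240,110:210],None,fx=8,fy=8,interpolation=cv2.INTER_CUBIC); 
cv2.imwrite('pics/w1z.png',a)
b=cv2.resize(im[90:275,230:360],None,fx=3.2,fy=3.2,interpolation=cv2.INTER_CUBIC); cv2.imwrite('pics/w1t.png',b)
print(get_calibration('wrist')['fx'])
H,S,V=cv2.split(cv2.cvtColor(im,cv2.COLOR_BGR2HSV))
m=(abs(H.astype(int)-110)<14)&(S>120); m[:,450:]=0
n,l,st,_=cv2.connectedComponentsWithStats(m.astype(np.uint8)); i=1+np.argmax(st[1:,4])
for z in (.017,.026):
  W=np.array([px2w('wrist',p[::-1],z,s)[:2]*1000 for p in np.argwhere(l==i)]).astype(np.float32)
  print(z,cv2.minAreaRect(W))
```

```text
303.3816563827993
0.017 ((600.9432373046875, -59.15708923339844), (241.2770538330078, 91.32563018798828), 79.5292739868164)
0.026 ((600.4403686523438, -56.8043212890625), (236.08883666992188, 89.36193084716797), 79.52925872802734)
```

View pics/w1z.png

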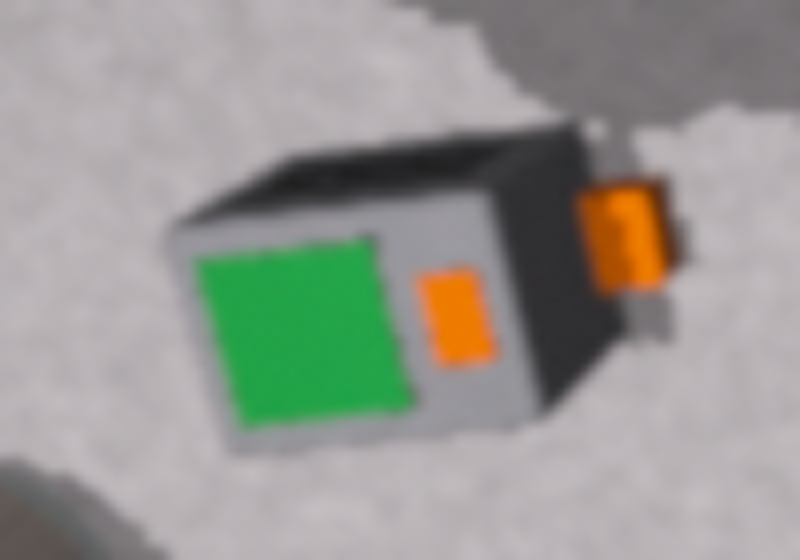

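View pics/w1t.png

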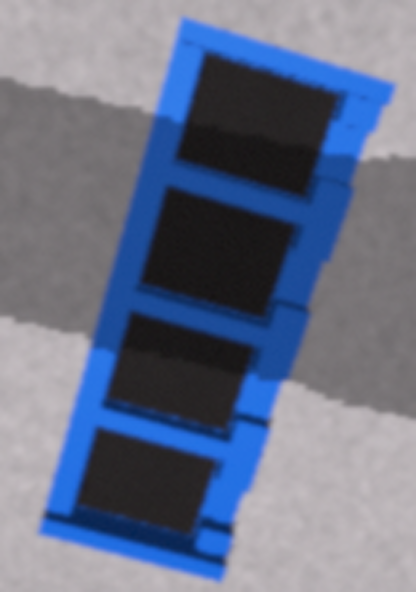

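```bash
cat > mod.py <<'E'
from h import *
def quadmod(corn,s,cam='wrist',z=.05):
    # order: rear-left(+y,-x), front-left, front-right, rear-right
    P=np.array([px2w(cam,c,z,s)[:2] for c in corn]); c=P.mean(0)
    f=(P[1]+P[2]-P[0]-P[3])/2; l=(P[0]+P[1]-P[2]-P[3])/2
    print('centre',np.round(c*1000,1),'len',np.round(np.linalg.norm(f)*1000,1),'wid',np.round(np.linalg.norm(l)*1000,1),'yaw',np.round(np.degrees(math.atan2(f[1],f[0])),1),np.round(np.degrees(math.atan2(-l[0],l[1])),1))
    return c
E
python3 - <<'E'
from mod import *
s=sense()
c=np.array([(175,230),(485,188),(545,415),(235,450)])/8+[110-.4,170-.4]
quadmod(c,s)
im=cv2.imread('pics/w1.png');im0=cv2.imread('pics/top0.png')
def cen(im,x0,x1,y0,y1):
    H,S,V=cv2.split(cv2.cvtColor(im,cv2.COLOR_BGR2HSV)); m=(abs(H.astype(int)-65)<15)&(S>120); p=np.argwhere(m[y0:y1,x0:x1]).mean(0); return p[::-1]+[x0,y0]
g=cen(im,110,210,170,240); g0=cen(im0,255,300,235,285); print(g,g0)
print('green tri',tri([('wrist',g,s),('top',g0,None)]), px2w('wrist',g,.05,s),px2w('top',g0,.05))
E
```

```text
centre [417.8 -96.2] len 53.2 wid 39.7 yaw 13.5 13.1
[147.63718821 211.25623583] [276.36697248 261.88990826]
green tri [ 0.40698378 -0.10011214  0.04698852] [ 0.40845001 -0.09907765  0.05      ] [ 0.40702106 -0.09999899  0.05      ]
```

{"name": "drive_tool", "arguments": {
  "moves": [
    {"fingers": -1,"offset": [-0.11,-0.045,-0.1],"twist": 0.1},
    {"fingers": -1,"offset": [-0.22,-0.09,-0.2],"twist": 0.235},
    {"fingers": -1,"offset": [-0.335,-0.136,-0.343],"twist": 0.235},
    {"fingers": -1,"offset": [-0.335,-0.136,-0.343],"twist": 0.235},
    {"fingers": -1,"offset": [-0.335,-0.136,-0.343],"twist": 0.235},
    {"fingers": -1,"offset": [-0.335,-0.136,-0.343],"twist": 0.235}
  ]
}}

```text
clock: 9.05
position: [0.4191, -0.098, 0.1214]
tcp_rot: [0.994, 0.114, 0.0, 0.0]
contact_force: [0.9, -0.5, -0.1]
width: 0.0856
```

Run:
```python
from seg import *
s,im=snap('wrist','w2')
print(np.round(s['position'],4),np.round(s['tcp_rot'],4),np.degrees(2*math.atan2(s['tcp_rot'][1],s['tcp_rot'][0])))
```

```text
[ 0.4191 -0.098   0.1214] [9.935e-01 1.137e-01 4.000e-04 0.000e+00] 13.058844479483861
```

View pics/w2.png

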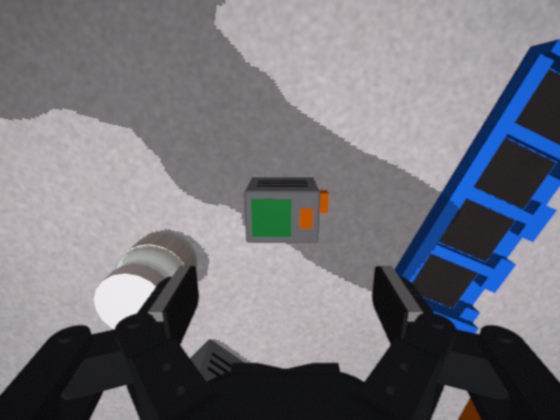

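Run:
```python
from mod import *
s=sense()
quadmod([(246.5,190),(319.5,190),(319.5,243),(246.5,243)],s)
print(w2px('wrist',[*s['position'][:2],.05],s),w2px('wrist',s['position'],s))
```

```text
centre [418.2 -95.5] len 55.0 wid 42.4 yaw 13.0 12.9
[284.11830475 220.54888955] [284.01042381 267.67058101]
```

{"name": "drive_tool", "arguments": {
  "moves": [
    {"fingers": -1,"offset": [-0.002,0.005,-0.08],"twist": 0},
    {"fingers": -1,"offset": [-0.002,0.005,-0.15],"twist": 0},
    {"fingers": -1,"offset": [-0.002,0.005,-0.2],"twist": 0},
    {"fingers": -1,"offset": [-0.002,0.005,-0.207],"twist": 0},
    {"fingers": -1,"offset": [-0.002,0.005,-0.207],"twist": 0},
    {"fingers": 0.6,"offset": [-0.002,0.005,-0.207],"twist": 0},
    {"fingers": 0.6,"offset": [-0.002,0.005,-0.207],"twist": 0},
    {"fingers": 0.6,"offset": [-0.002,0.005,-0.207],"twist": 0},
    {"fingers": 0.6,"offset": [-0.002,0.005,-0.207],"twist": 0}
  ],
  "force": 50
}}

```text
clock: 10.22
position: [0.4179, -0.0954, 0.0184]
tcp_rot: [0.994, 0.113, 0.001, -0.0]
contact_force: [-2.8, 0.5, 16.8]
width: 0.0555
```

{"name": "drive_tool", "arguments": {
  "moves": [
    {"fingers": 0.6,"offset": [0,0,0.06],"twist": 0},
    {"fingers": 0.6,"offset": [0,0,0.143],"twist": 0},
    {"fingers": 0.6,"offset": [0.08,0.03,0.143],"twist": -0.2},
    {"fingers": 0.6,"offset": [0.16,0.06,0.143],"twist": -0.4},
    {"fingers": 0.6,"offset": [0.24,0.09,0.143],"twist": -0.6},
    {"fingers": 0.6,"offset": [0.32,0.12,0.143],"twist": -0.78},
    {"fingers": 0.6,"offset": [0.37,0.133,0.143],"twist": -0.78},
    {"fingers": 0.6,"offset": [0.37,0.133,0.143],"twist": -0.78},
    {"fingers": 0.6,"offset": [0.37,0.133,0.143],"twist": -0.78}
  ]
}}

```text
clock: 11.35
position: [0.6015, -0.0293, 0.0891]
tcp_rot: [0.996, -0.091, -0.0, -0.0]
contact_force: [-0.2, -0.3, -1.3]
width: 0.0553
```

Run:
```python
from seg import *
s,im=snap('wrist','w3')
print(np.round(s['position'],4),np.degrees(2*math.atan2(s['tcp_rot'][1],s['tcp_rot'][0])),s['width'])
snap('side','side4'); snap('top','top3')
```

```text
[ 0.6015 -0.0293  0.0891] -10.450044236339311 0.05533848668602959
```

View pics/w3.png

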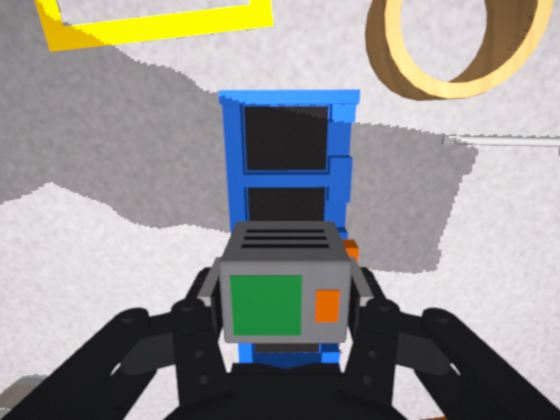

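View pics/side4.png

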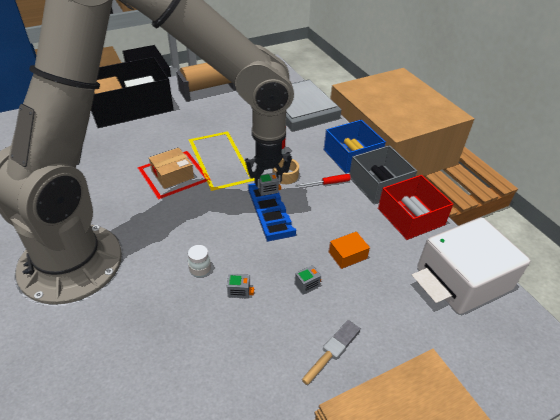

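Run:
```python
from mod import *
s=sense()
im=cv2.imread('pics/w3.png'); cv2.imwrite('pics/w3z.png',cv2.resize(im[80:240,200:380],None,fx=4.4,fy=3.7))
cv2.imwrite('pics/w3y.png',cv2.resize(im[210:380,200:380],None,fx=4.4,fy=3.5))
a=px2w('wrist',(219.5,91),.026,s);b=px2w('wrist',(359.5,91),.026,s);print(a,b,np.linalg.norm(a-b),np.degrees(math.atan2(*(b-a)[1::-1])))
th=np.radians(-10.3);x=np.array([math.cos(th),math.sin(th),0]);y=np.array([-x[1],x[0],0])
print('T est',(a+b)/2-118*.001*y)
```

```text
[0.5776865  0.06790731 0.026     ] [0.66523609 0.0517304  0.026     ] 0.08903158470343521 -10.468708418977313
T est [ 0.60036263 -0.05627958  0.026     ]
```

View pics/w3z.png

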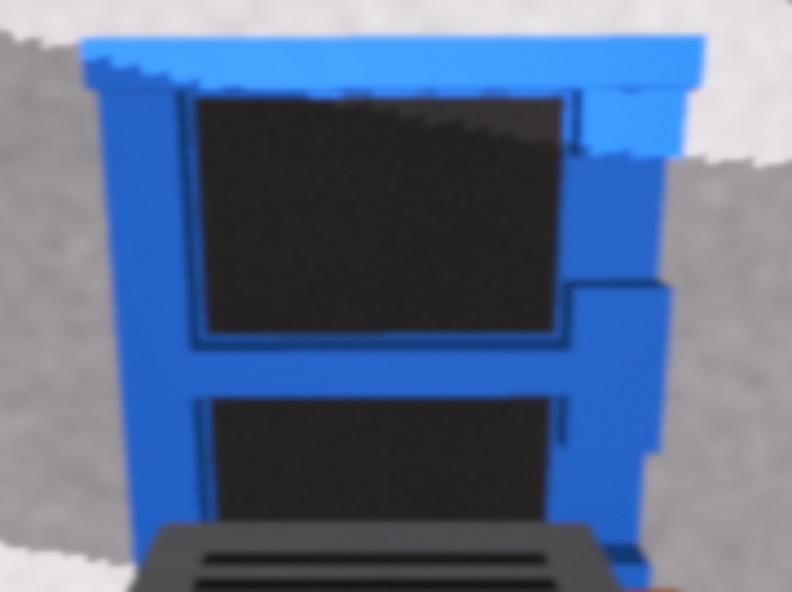

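View pics/w3y.png

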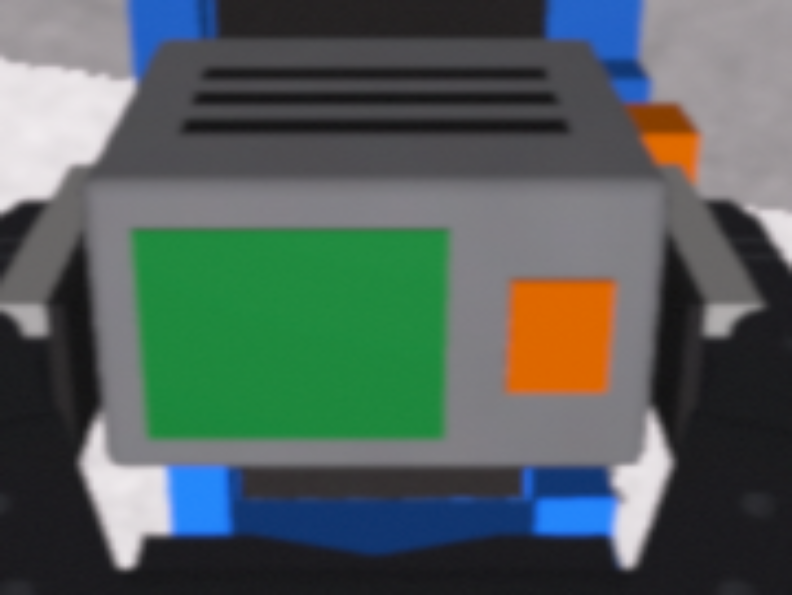

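Run:
```python
from mod import *
s=sense()
zb=.0707; f=lambda u,v:(200+u/4.4-.4,210+v/3.5-.4)
a=px2w('wrist',f(160,42),zb,s);b=px2w('wrist',f(590,42),zb,s);print(a,b,np.linalg.norm(a-b))
quadmod([f(88,180),f(662,180),f(640,465),f(106,465)],s,z=zb+.05)
print(s['position'])
```

```text
[ 0.57811031 -0.00523231  0.0707    ] [ 0.63285792 -0.0153528   0.0707    ] 0.055675171617516735
centre [601.9 -29.1] len 54.4 wid 41.2 yaw -10.5 -10.8
[ 0.60158648 -0.02929136  0.08920081]
```

{"name": "drive_tool", "arguments": {
  "moves": [
    {"fingers": 0.6,"offset": [0.004,0.003,0],"twist": 0},
    {"fingers": 0.6,"offset": [0.004,0.003,-0.05],"twist": 0},
    {"fingers": 0.6,"offset": [0.004,0.003,-0.09],"twist": 0},
    {"fingers": 0.6,"offset": [0.004,0.003,-0.105],"twist": 0},
    {"fingers": 0.6,"offset": [0.004,0.003,-0.115],"twist": 0},
    {"fingers": 0.6,"offset": [0.004,0.003,-0.125],"twist": 0},
    {"fingers": 0.6,"offset": [0.004,0.003,-0.131],"twist": 0},
    {"fingers": 0.6,"offset": [0.004,0.003,-0.131],"twist": 0}
  ]
}}

```text
clock: 12.5
position: [0.6045, -0.0275, 0.0237]
tcp_rot: [0.996, -0.091, 0.0, -0.0]
contact_force: [0.3, 0.7, -1.1]
width: 0.055
```

{"name": "drive_tool", "arguments": {
  "moves": [
    {"fingers": -1,"offset": [0,0,-0.001],"twist": 0},
    {"fingers": -1,"offset": [0,0,-0.001],"twist": 0},
    {"fingers": -1,"offset": [0,0,-0.001],"twist": 0},
    {"fingers": -1,"offset": [0,0,0.08],"twist": 0},
    {"fingers": -1,"offset": [0,-0.02,0.18],"twist": 0},
    {"fingers": -1,"offset": [-0.05,-0.12,0.28],"twist": 0},
    {"fingers": -1,"offset": [-0.1,-0.24,0.36],"twist": 0},
    {"fingers": -1,"offset": [-0.14,-0.34,0.38],"twist": 0},
    {"fingers": -1,"offset": [-0.18,-0.4,0.38],"twist": 0},
    {"fingers": -1,"offset": [-0.18,-0.4,0.38],"twist": 0},
    {"fingers": -1,"offset": [-0.18,-0.4,0.38],"twist": 0}
  ]
}}

```text
clock: 13.88
position: [0.5145, -0.2271, 0.2134]
tcp_rot: [0.996, -0.091, 0.0, -0.0]
contact_force: [0.1, 0.5, -0.2]
width: 0.0853
```

Run:
```python
from seg import *
s,im=snap('wrist','w4')
print(np.round(s['position'],4),np.degrees(2*math.atan2(s['tcp_rot'][1],s['tcp_rot'][0])),s['width'])
```

```text
[ 0.5145 -0.2271  0.2134] -10.43489509423525 0.08533328310330363
```

View pics/w4.png

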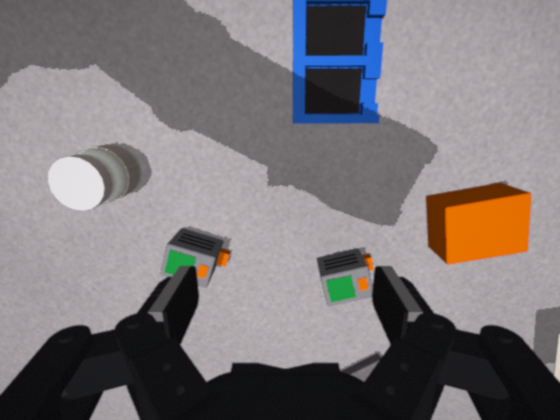

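Run:
```python
from mod import *
s=sense()
im=cv2.imread('pics/w4.png'); a=cv2.resize(im[220:310,150:250],None,fx=4,fy=5,interpolation=cv2.INTER_CUBIC);b=cv2.resize(im[235:315,305:385],None,fx=5,fy=450/80,interpolation=cv2.INTER_CUBIC)
cv2.imwrite('pics/w4z.png',np.hstack([a,b]))
H,S,V=cv2.split(cv2.cvtColor(im,cv2.COLOR_BGR2HSV)); m=(abs(H.astype(int)-65)<15)&(S>120)
n,l,st,ce=cv2.connectedComponentsWithStats(m.astype(np.uint8))
for i in range(1,n):
  if st[i,4]>100:
    W=np.array([px2w('wrist',p[::-1],.05,s)[:2]*1000 for p in np.argwhere(l==i)]).astype(np.float32); print(ce[i],W.mean(0),cv2.minAreaRect(W))
```

```text
[177.82588235 261.32470588] [ 381.43393 -286.3397 ] ((382.2632751464844, -290.43707275390625), (29.258434295654297, 29.153841018676758), 61.01715850830078)
[340.52680222 288.33826248] [ 557.59955 -354.26624] ((557.583740234375, -354.3380126953125), (29.071605682373047, 29.334932327270508), 4.3742852210998535)
```

View pics/w4z.png

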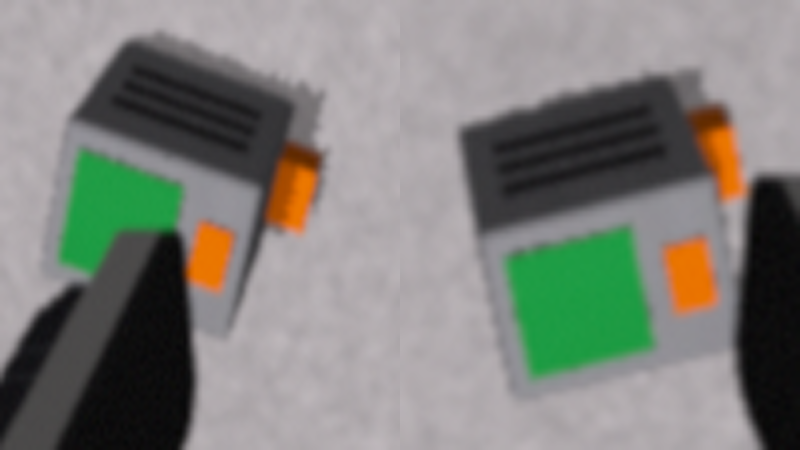

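{"name": "drive_tool", "arguments": {
  "moves": [
    {"fingers": -1,"offset": [0.05,-0.12,-0.08],"twist": 0.3},
    {"fingers": -1,"offset": [0.105,-0.253,-0.187],"twist": 0.494},
    {"fingers": -1,"offset": [0.105,-0.253,-0.187],"twist": 0.494},
    {"fingers": -1,"offset": [0.105,-0.253,-0.187],"twist": 0.494},
    {"fingers": -1,"offset": [0.105,-0.253,-0.187],"twist": 0.494}
  ]
}}

```text
clock: 14.55
position: [0.5672, -0.3528, 0.1195]
tcp_rot: [0.999, 0.039, -0.0, -0.0]
contact_force: [0.4, -0.3, 1.1]
width: 0.086
```

```bash
cat > grn.py <<'E'
from mod import *
import sys
nm=sys.argv[1]; z=float(sys.argv[2]) if len(sys.argv)>2 else .05
s,im=snap('wrist',nm); im=im[:,:,::-1].copy()
print(np.round(s['position'],4),'jaw',np.round(np.degrees(2*math.atan2(s['tcp_rot'][1],s['tcp_rot'][0])),2),'w',s['width'])
H,S,V=cv2.split(cv2.cvtColor(im,cv2.COLOR_BGR2HSV)); m=(abs(H.astype(int)-65)<15)&(S>120)
n,l,st,ce=cv2.connectedComponentsWithStats(m.astype(np.uint8))
for i in range(1,n):
  if st[i,4]>100:
    W=np.array([px2w('wrist',p[::-1],z,s)[:2]*1000 for p in np.argwhere(l==i)]).astype(np.float32); r=cv2.minAreaRect(W); print('green',np.round(ce[i]),np.round(W.mean(0),1),[np.round(q,1) for q in r])
E
python3 grn.py w5
```

```text
[ 0.5672 -0.3528  0.1195] jaw 4.45 w 0.08598460493158558
green [ 19. 114.] [ 383.6 -290.2] [array([ 381.5, -290.4]), array([29.8, 29.9]), np.float64(60.9)]
green [271. 223.] [ 557.  -354.5] [array([ 556.9, -354.9]), array([29.4, 28.9]), np.float64(4.5)]
```

View pics/w5.png

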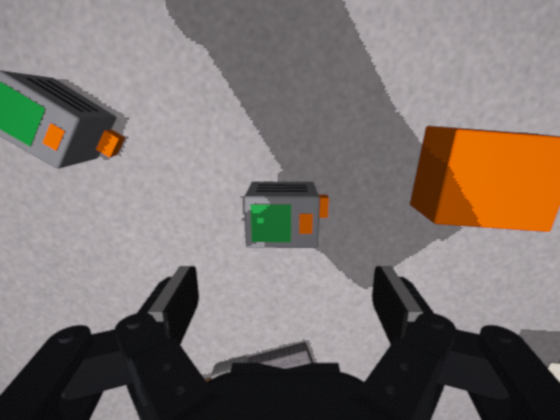

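{"name": "drive_tool", "arguments": {
  "moves": [
    {"fingers": -1,"offset": [-0.001,-0.002,-0.08],"twist": 0},
    {"fingers": -1,"offset": [-0.001,-0.002,-0.15],"twist": 0},
    {"fingers": -1,"offset": [-0.001,-0.002,-0.195],"twist": 0},
    {"fingers": -1,"offset": [-0.001,-0.002,-0.203],"twist": 0},
    {"fingers": -1,"offset": [-0.001,-0.002,-0.203],"twist": 0},
    {"fingers": 0.6,"offset": [-0.001,-0.002,-0.203],"twist": 0},
    {"fingers": 0.6,"offset": [-0.001,-0.002,-0.203],"twist": 0},
    {"fingers": 0.6,"offset": [-0.001,-0.002,-0.203],"twist": 0},
    {"fingers": 0.6,"offset": [-0.001,-0.002,-0.203],"twist": 0}
  ],
  "force": 50
}}

```text
clock: 15.72
position: [0.5667, -0.3553, 0.0196]
tcp_rot: [0.999, 0.038, 0.001, 0.0]
contact_force: [-1.8, 2.3, 8.5]
width: 0.0552
```

{"name": "drive_tool", "arguments": {
  "moves": [
    {"fingers": 0.6,"offset": [0,0,0.06],"twist": 0},
    {"fingers": 0.6,"offset": [0,0,0.155],"twist": 0},
    {"fingers": 0.6,"offset": [0.01,0.1,0.155],"twist": -0.1},
    {"fingers": 0.6,"offset": [0.02,0.2,0.155],"twist": -0.2},
    {"fingers": 0.6,"offset": [0.03,0.3,0.155],"twist": -0.3},
    {"fingers": 0.6,"offset": [0.04,0.4,0.155],"twist": -0.4},
    {"fingers": 0.6,"offset": [0.05,0.5,0.155],"twist": -0.495},
    {"fingers": 0.6,"offset": [0.053,0.542,0.155],"twist": -0.495},
    {"fingers": 0.6,"offset": [0.053,0.542,0.155],"twist": -0.495},
    {"fingers": 0.6,"offset": [0.053,0.542,0.155],"twist": -0.495}
  ]
}}

```text
clock: 16.98
position: [0.5927, -0.0854, 0.0962]
tcp_rot: [0.996, -0.092, 0.0, 0.0]
contact_force: [-1.1, -0.5, -0.9]
width: 0.0555
```

```bash
python3 grn.py w6 .125
```

```text
[ 0.5927 -0.0854  0.0962] jaw -10.52 w 0.05552448862798628
green [273. 145.] [601.  -18.4] [array([600.8, -18.7]), array([18.4, 18.1]), np.float64(80.2)]
green [266. 300.] [585.  -83.7] [array([584.8, -84.2]), array([29.9, 30.4]), np.float64(79.4)]
```

View pics/w6.png

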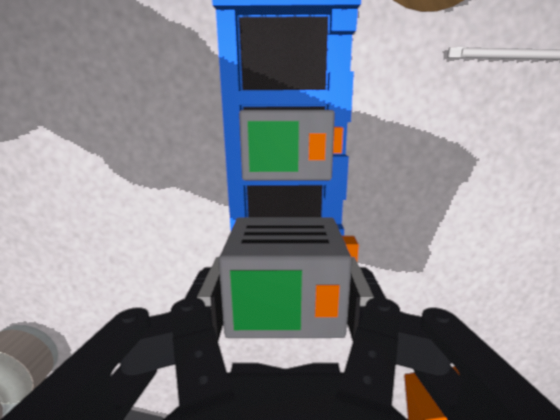

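Run:
```python
from mod import *
s=sense()
g=px2w('wrist',(273,145),.055,s)[:2]*1000; print('M1 centre',g+9.5*np.array([.983,-.18]))
im=cv2.imread('pics/w6.png'); cv2.imwrite('pics/w6z.png',cv2.resize(im[90:260,200:380],None,fx=4.4,fy=3.5))
f=lambda u,v:(200+u/4.4-.4,90+v/3.5-.4)
```

```text
M1 centre [606.32783021 -27.35859029]
```

View pics/w6z.png

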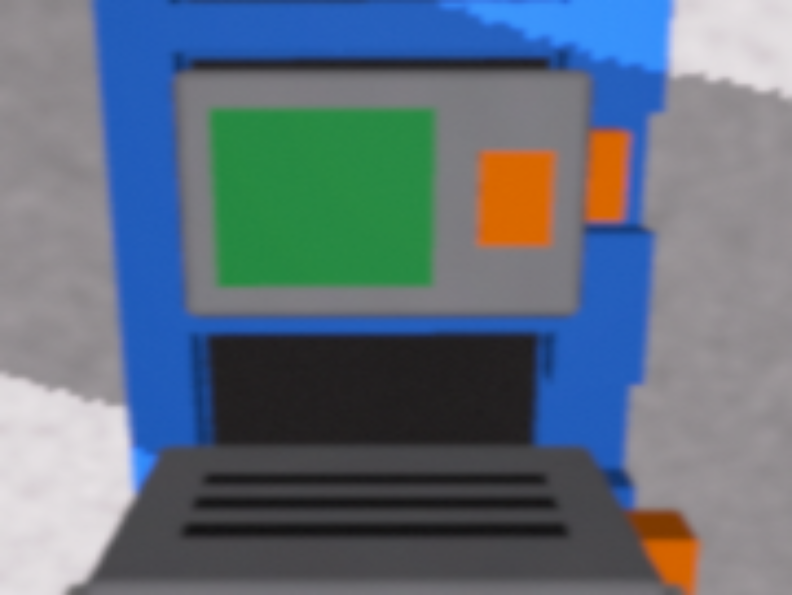

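{"name": "drive_tool", "arguments": {
  "moves": [
    {"fingers": 0.6,"offset": [0.0025,0.0035,0],"twist": 0},
    {"fingers": 0.6,"offset": [0.0025,0.0035,-0.05],"twist": 0},
    {"fingers": 0.6,"offset": [0.0025,0.0035,-0.1],"twist": 0},
    {"fingers": 0.6,"offset": [0.0025,0.0035,-0.115],"twist": 0},
    {"fingers": 0.6,"offset": [0.0025,0.0035,-0.125],"twist": 0},
    {"fingers": 0.6,"offset": [0.0025,0.0035,-0.135],"twist": 0},
    {"fingers": 0.6,"offset": [0.0025,0.0035,-0.142],"twist": 0},
    {"fingers": 0.6,"offset": [0.0025,0.0035,-0.142],"twist": 0}
  ]
}}

```text
clock: 18.02
position: [0.594, -0.0822, 0.0249]
tcp_rot: [0.996, -0.091, -0.0, -0.0]
contact_force: [1.6, 0.1, -1.7]
width: 0.0552
```

{"name": "drive_tool", "arguments": {
  "moves": [
    {"fingers": -1,"offset": [0,0,0],"twist": 0},
    {"fingers": -1,"offset": [0,0,0],"twist": 0},
    {"fingers": -1,"offset": [0,0,0],"twist": 0},
    {"fingers": -1,"offset": [0,0,0.08],"twist": 0},
    {"fingers": -1,"offset": [0,0,0.19],"twist": 0},
    {"fingers": -1,"offset": [-0.09,-0.09,0.25],"twist": -0.2},
    {"fingers": -1,"offset": [-0.18,-0.18,0.25],"twist": -0.4},
    {"fingers": -1,"offset": [-0.27,-0.27,0.25],"twist": -0.62},
    {"fingers": -1,"offset": [-0.36,-0.36,0.22],"twist": -0.62},
    {"fingers": -1,"offset": [-0.408,-0.426,0.19],"twist": -0.62},
    {"fingers": -1,"offset": [-0.408,-0.426,0.19],"twist": -0.62},
    {"fingers": -1,"offset": [-0.408,-0.426,0.19],"twist": -0.62}
  ]
}}

```text
clock: 19.52
position: [0.3902, -0.2953, 0.12]
tcp_rot: [0.968, -0.251, 0.0, -0.0]
contact_force: [0.6, -0.4, -0.3]
width: 0.0853
```

```bash
python3 grn.py w7
```

```text
[ 0.3902 -0.2953  0.12  ] jaw -29.1 w 0.08532733203554663
green [272. 221.] [ 382.3 -290.2] [array([ 382.2, -290.8]), array([29.7, 29.8]), np.float64(61.0)]
```

View pics/w7.png

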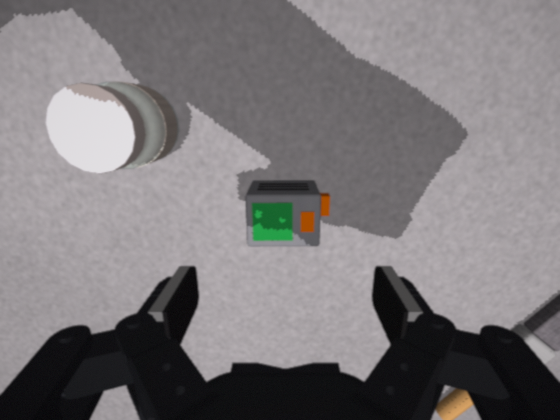

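{"name": "drive_tool", "arguments": {
  "moves": [
    {"fingers": -1,"offset": [0,0,-0.08],"twist": 0},
    {"fingers": -1,"offset": [0,0,-0.15],"twist": 0},
    {"fingers": -1,"offset": [0,0,-0.195],"twist": 0},
    {"fingers": -1,"offset": [0,0,-0.203],"twist": 0},
    {"fingers": -1,"offset": [0,0,-0.203],"twist": 0},
    {"fingers": 0.6,"offset": [0,0,-0.203],"twist": 0},
    {"fingers": 0.6,"offset": [0,0,-0.203],"twist": 0},
    {"fingers": 0.6,"offset": [0,0,-0.203],"twist": 0},
    {"fingers": 0.6,"offset": [0,0,-0.203],"twist": 0}
  ],
  "force": 50
}}

```text
clock: 20.7
position: [0.3906, -0.2952, 0.0193]
tcp_rot: [0.968, -0.251, 0.001, -0.0]
contact_force: [-2.1, 3.0, 13.5]
width: 0.0554
```

{"name": "drive_tool", "arguments": {
  "moves": [
    {"fingers": 0.6,"offset": [0,0,0.06],"twist": 0},
    {"fingers": 0.6,"offset": [0,0,0.155],"twist": 0},
    {"fingers": 0.6,"offset": [0.08,0.06,0.155],"twist": 0.2},
    {"fingers": 0.6,"offset": [0.16,0.13,0.155],"twist": 0.4},
    {"fingers": 0.6,"offset": [0.24,0.2,0.155],"twist": 0.623},
    {"fingers": 0.6,"offset": [0.32,0.26,0.155],"twist": 0.623},
    {"fingers": 0.6,"offset": [0.386,0.311,0.155],"twist": 0.623},
    {"fingers": 0.6,"offset": [0.386,0.311,0.155],"twist": 0.623},
    {"fingers": 0.6,"offset": [0.386,0.311,0.155],"twist": 0.623}
  ]
}}

```text
clock: 21.82
position: [0.5825, -0.1401, 0.0961]
tcp_rot: [0.996, -0.09, -0.0, 0.0]
contact_force: [-0.5, -0.6, -1.6]
width: 0.0552
```

```bash
python3 grn.py w8 .125
```

```text
[ 0.5825 -0.1401  0.0961] jaw -10.38 w 0.05522450240650027
green [272.  40.] [597.2 -38.9] [array([597.2, -39.1]), array([18.3, 18.5]), np.float64(79.6)]
green [273. 143.] [590.8 -72.1] [array([590.8, -72.3]), array([18.2, 18.3]), np.float64(79.6)]
green [266. 303.] [ 574.6 -139.8] [array([ 574.5, -140.3]), array([30.1, 30.4]), np.float64(79.6)]
```

View pics/w8.png

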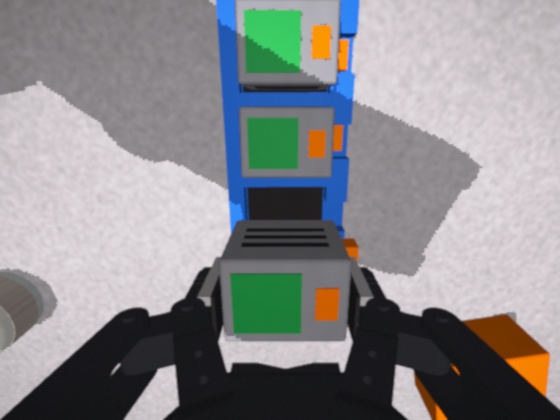

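{"name": "drive_tool", "arguments": {
  "moves": [
    {"fingers": 0.6,"offset": [0.001,0.005,0],"twist": 0},
    {"fingers": 0.6,"offset": [0.001,0.005,-0.05],"twist": 0},
    {"fingers": 0.6,"offset": [0.001,0.005,-0.1],"twist": 0},
    {"fingers": 0.6,"offset": [0.001,0.005,-0.115],"twist": 0},
    {"fingers": 0.6,"offset": [0.001,0.005,-0.125],"twist": 0},
    {"fingers": 0.6,"offset": [0.001,0.005,-0.135],"twist": 0},
    {"fingers": 0.6,"offset": [0.001,0.005,-0.143],"twist": 0},
    {"fingers": 0.6,"offset": [0.001,0.005,-0.143],"twist": 0}
  ]
}}

```text
clock: 22.88
position: [0.5837, -0.1373, 0.0246]
tcp_rot: [0.996, -0.09, 0.0, -0.0]
contact_force: [0.5, 0.3, -1.7]
width: 0.0553
```

{"name": "drive_tool", "arguments": {
  "moves": [
    {"fingers": -1,"offset": [0,0,0],"twist": 0},
    {"fingers": -1,"offset": [0,0,0],"twist": 0},
    {"fingers": -1,"offset": [0,0,0],"twist": 0},
    {"fingers": -1,"offset": [0,0,0.08],"twist": 0},
    {"fingers": -1,"offset": [0,0,0.19],"twist": 0},
    {"fingers": -1,"offset": [0,0.05,0.3],"twist": 0},
    {"fingers": -1,"offset": [0,0.1,0.4],"twist": 0},
    {"fingers": -1,"offset": [0,0.1,0.4],"twist": 0},
    {"fingers": -1,"offset": [0,0.1,0.4],"twist": 0}
  ]
}}

```text
clock: 24.0
position: [0.5832, -0.0871, 0.2241]
tcp_rot: [0.996, -0.09, -0.0, -0.0]
contact_force: [-0.2, 0.2, -0.5]
width: 0.0852
```

```bash
python3 grn.py w9 .055
python3 - <<'E'
from mod import *
im=cv2.imread('pics/w9.png'); s=sense()
H,S,V=cv2.split(cv2.cvtColor(im,cv2.COLOR_BGR2HSV))
m=(abs(H.astype(int)-110)<14)&(S>120); m[:,450:]=0
n,l,st,_=cv2.connectedComponentsWithStats(m.astype(np.uint8)); i=1+np.argmax(st[1:,4])
for z in (.017,.026):
  W=np.array([px2w('wrist',p[::-1],z,s)[:2]*1000 for p in np.argwhere(l==i)]).astype(np.float32)
  print(z,cv2.minAreaRect(W))
snap('side','side5'); print(spot_point('side','carton_mid')[:1])
for n in ('tray','module0_mid'): print(n,[(round(d['score'],2),np.round(d['at'],3).tolist()) for d in spot_point('side',n)[:4]])
E
```

```text
[ 0.5832 -0.0871  0.2241] jaw -10.35 w 0.08524066854745846
green [287. 128.] [597.  -25.8] [array([597. , -25.9]), array([28. , 28.3]), np.float64(79.6)]
green [286. 181.] [586.8 -79.2] [array([586.8, -79.4]), array([28. , 28.8]), np.float64(79.6)]
green [286. 232.] [ 576.5 -135.8] [array([ 576.5, -136.4]), array([28.8, 28.1]), np.float64(79.6)]
0.017 ((599.9840087890625, -56.70231628417969), (241.15261840820312, 91.44403839111328), 79.67357635498047)
0.026 ((599.9328002929688, -55.466033935546875), (234.9513702392578, 89.09248352050781), 79.673583984375)
[{'at': [0.373, 0.2473, 0.0325], 'score': 0.74}]
tray [(0.91, [0.602, -0.054, 0.001]), (0.15, [0.722, 0.081, 0.002])]
module0_mid [(0.78, [0.592, -0.081, 0.031]), (0.2, [0.726, -0.311, -0.002])]
```

View pics/w9.png

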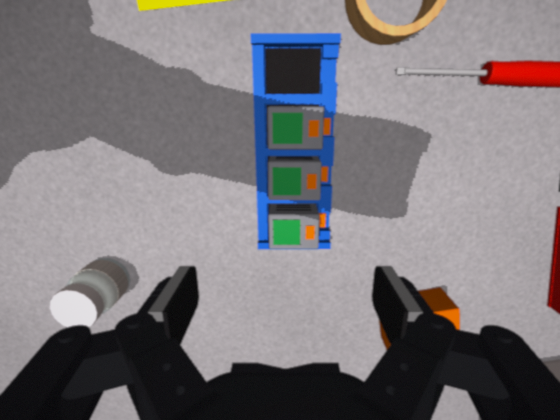

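View pics/side5.png

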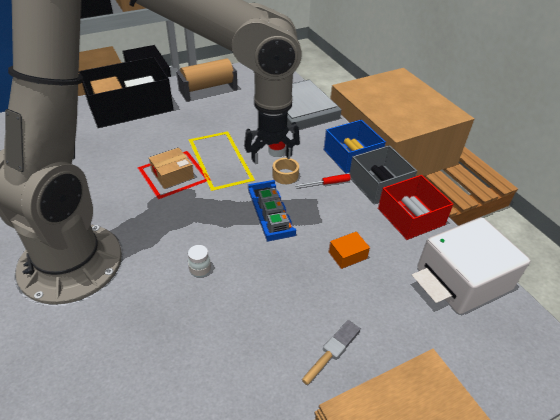

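{"name": "drive_tool", "arguments": {
  "moves": [
    {"fingers": 0.06,"offset": [0.02,0.09,0],"twist": 0.34},
    {"fingers": 0.06,"offset": [0.05,0.18,0],"twist": 0.68},
    {"fingers": 0.06,"offset": [0.071,0.286,0],"twist": 1},
    {"fingers": 0.06,"offset": [0.071,0.286,0],"twist": 1}
  ]
}}

```text
clock: 24.75
position: [0.6193, 0.0602, 0.2233]
tcp_rot: [0.985, 0.174, -0.001, -0.0]
contact_force: [-0.1, -0.3, -0.1]
width: 0.0397
```

{"name": "drive_tool", "arguments": {
  "moves": [
    {"fingers": 0.06,"offset": [0,0,0],"twist": 0.34},
    {"fingers": 0.06,"offset": [0,0,0],"twist": 0.68},
    {"fingers": 0.06,"offset": [0,0,0],"twist": 1},
    {"fingers": 0.06,"offset": [0,0,0],"twist": 1}
  ]
}}

```text
clock: 25.25
position: [0.6188, 0.0545, 0.2241]
tcp_rot: [0.908, 0.418, -0.0, -0.0]
contact_force: [-0.3, 0.1, -0.6]
width: 0.04
```

{"name": "drive_tool", "arguments": {
  "moves": [
    {"fingers": 0.06,"offset": [0,0,-0.05],"twist": 0.34},
    {"fingers": 0.06,"offset": [0,0,-0.12],"twist": 0.68},
    {"fingers": 0.06,"offset": [0,0,-0.2],"twist": 1},
    {"fingers": 0.06,"offset": [0,0,-0.2],"twist": 1},
    {"fingers": 0.06,"offset": [0,0,-0.2],"twist": 1}
  ]
}}

```text
clock: 25.88
position: [0.6197, 0.0551, 0.1256]
tcp_rot: [0.77, 0.638, 0.0, 0.0]
contact_force: [0.9, 0.8, 0.7]
width: 0.04
```

```bash
python3 grn.py w10 .055;  python3 -c "
from h import *
s=sense();print(w2px('wrist',[.6186,.0558,.026],s),w2px('wrist',[*s['position'][:2],.026],s))"
```

```text
[0.6197 0.0551 0.1256] jaw 79.23 w 0.040020196764992653
green [ 21. 212.] [ 576.3 -136.6] [array([ 576.3, -137. ]), array([30.2, 29.1]), np.float64(79.2)]
green [ 98. 211.] [586.8 -79.9] [array([587.1, -79.9]), array([30. , 29.1]), np.float64(79.2)]
green [171. 211.] [596.9 -26.7] [array([597.2, -26.7]), array([29.7, 29.1]), np.float64(79.2)]
[284.830445   206.54850234] [284.66860744 208.08564379]
```

View pics/w10.png

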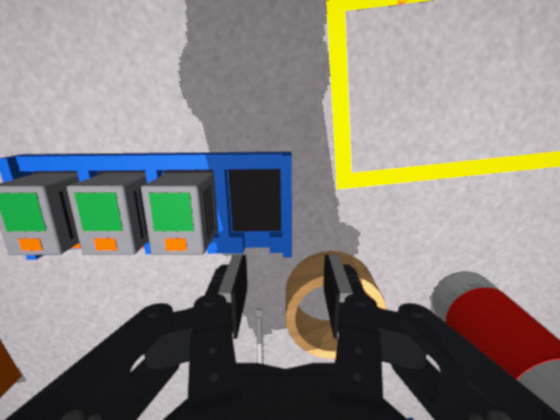

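{"name": "drive_tool", "arguments": {
  "moves": [
    {"fingers": 0.06,"offset": [0,0.002,-0.1],"twist": 0},
    {"fingers": 0.06,"offset": [0,0.002,-0.17],"twist": 0},
    {"fingers": 0.06,"offset": [0,0.002,-0.21],"twist": 0},
    {"fingers": 0.06,"offset": [0,0.002,-0.222],"twist": 0},
    {"fingers": 0.06,"offset": [0,0.002,-0.222],"twist": 0},
    {"fingers": 0.5,"offset": [0,0.002,-0.222],"twist": 0},
    {"fingers": 1,"offset": [0,0.002,-0.222],"twist": 0},
    {"fingers": 1,"offset": [0,0.002,-0.222],"twist": 0},
    {"fingers": 1,"offset": [0,0.002,-0.222],"twist": 0},
    {"fingers": 1,"offset": [0,0.002,-0.222],"twist": 0}
  ],
  "force": 40
}}

```text
clock: 27.18
position: [0.6196, 0.0567, 0.0145]
tcp_rot: [0.768, 0.64, 0.001, 0.0]
contact_force: [-1.8, -0.5, 7.8]
width: 0.007
```

```bash
python3 grn.py w11 .055; python3 -c "
from h import *
snap('side','side6')"
```

```text
[0.6196 0.0567 0.0145] jaw 79.61 w 0.006974888591591098
green [ 66. 301.] [597.2 -27.2] [array([597.6, -27.3]), array([30.4, 30.3]), np.float64(79.6)]
```

View pics/w11.png

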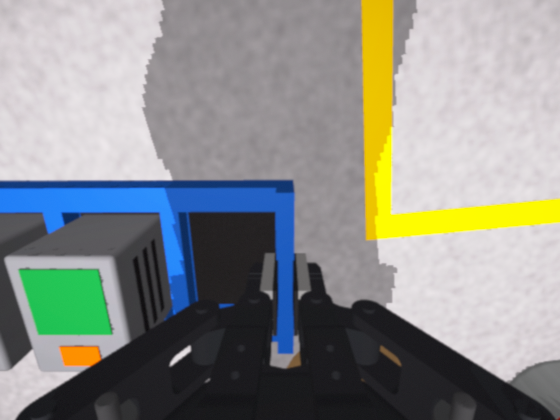

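View pics/side6.png

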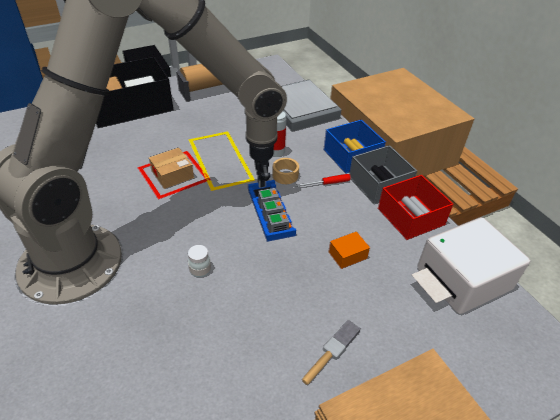

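{"name": "drive_tool", "arguments": {
  "moves": [
    {"fingers": 1,"offset": [-0.004,0.02,0],"twist": 0.01},
    {"fingers": 1,"offset": [-0.011,0.06,0],"twist": 0.02},
    {"fingers": 1,"offset": [-0.02,0.105,0],"twist": 0.03},
    {"fingers": 1,"offset": [-0.028,0.15,0],"twist": 0.05},
    {"fingers": 1,"offset": [-0.037,0.195,0],"twist": 0.06},
    {"fingers": 1,"offset": [-0.045,0.24,0],"twist": 0.07},
    {"fingers": 1,"offset": [-0.054,0.285,0],"twist": 0.09},
    {"fingers": 1,"offset": [-0.062,0.33,0],"twist": 0.1},
    {"fingers": 1,"offset": [-0.068,0.36,0],"twist": 0.11},
    {"fingers": 1,"offset": [-0.068,0.36,0],"twist": 0.11}
  ]
}}

```text
clock: 28.52
position: [0.5855, 0.238, 0.0145]
tcp_rot: [0.749, 0.663, 0.001, 0.0]
contact_force: [-1.1, 3.5, 6.3]
width: 0.0072
```

```bash
python3 grn.py w12 .055; python3 -c "
from h import *
snap('side','side7')
for n in ('tray','carton_mid'): print(spot_point('side',n)[:1])"
```

```text
[0.5855 0.238  0.0145] jaw 83.0 w 0.007154713373220067
green [ 67. 302.] [568.4 152.9] [array([568.9, 152.8]), array([30.5, 30.3]), np.float64(83.1)]
[{'at': [0.5711, 0.1276, 0.0027], 'score': 0.69}]
[{'at': [0.5165, -0.5577, -0.0005], 'score': 0.73}]
```

View pics/side7.png

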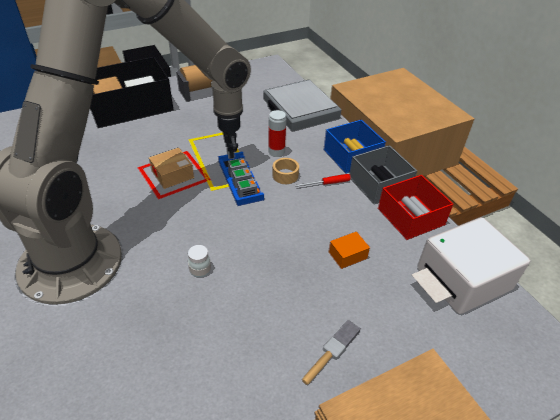

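```bash
python3 -c "
import cv2,numpy as np
a=[cv2.resize(cv2.imread(f'pics/side{i}.png')[125:215,120:220],None,fx=4,fy=4,interpolation=cv2.INTER_CUBIC) for i in (6,7)]
cv2.imwrite('pics/cmp.png',np.hstack(a))"
```

```text
(no output)
```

View pics/cmp.png

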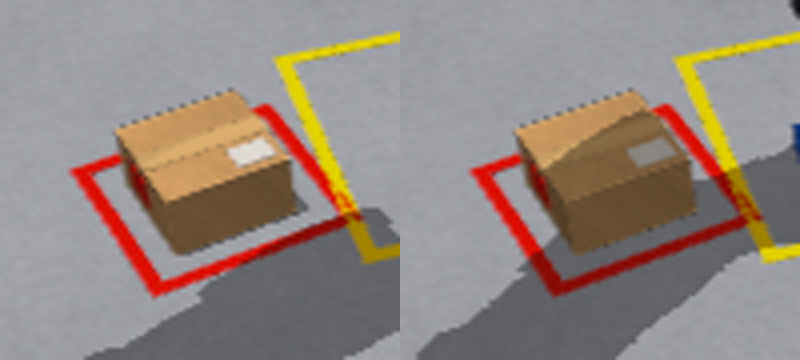

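{"name": "drive_tool", "arguments": {
  "moves": [
    {"fingers": 1,"offset": [-0.004,0.02,0],"twist": 0.01},
    {"fingers": 1,"offset": [-0.011,0.06,0],"twist": 0.02},
    {"fingers": 1,"offset": [-0.02,0.105,0],"twist": 0.03},
    {"fingers": 1,"offset": [-0.028,0.15,0],"twist": 0.05},
    {"fingers": 1,"offset": [-0.037,0.195,0],"twist": 0.06},
    {"fingers": 1,"offset": [-0.045,0.235,0],"twist": 0.07},
    {"fingers": 1,"offset": [-0.049,0.26,0],"twist": 0.08},
    {"fingers": 1,"offset": [-0.051,0.27,0],"twist": 0.08},
    {"fingers": 1,"offset": [-0.051,0.27,0],"twist": 0.08},
    {"fingers": 1,"offset": [-0.051,0.27,0],"twist": 0.08}
  ]
}}

```text
clock: 29.98
position: [0.5606, 0.3709, 0.0145]
tcp_rot: [0.736, 0.677, 0.0, 0.001]
contact_force: [0.7, -5.2, 7.2]
width: 0.0073
```

```bash
python3 grn.py w13 .055; python3 -c "
from h import *
snap('side','side8')
for n in ('tray','carton_mid'): print(spot_point('side',n)[:1])
_,im=snap('top','top8'); cv2.imwrite('pics/top8z.png',cv2.resize(im[150:330,80:240,::-1],None,fx=3.3,fy=3.3))
print(spot_point('top','tray')[:1])"
```

```text
[0.5606 0.3709 0.0145] jaw 85.28 w 0.00729467956117199
green [ 67. 302.] [546.9 285.1] [array([547.5, 285. ]), array([30.4, 30.4]), np.float64(85.3)]
[{'at': [0.5542, 0.2557, 0.0045], 'score': 0.7}]
[{'at': [0.3754, 0.2495, 0.0317], 'score': 0.7}]
[{'at': [0.5536, 0.2559, 0.0017], 'score': 0.6}]
```

View pics/side8.png

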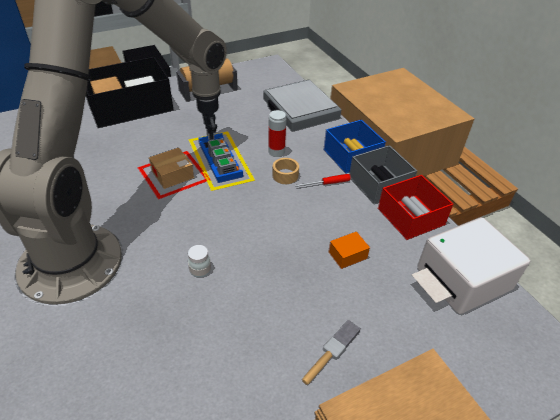

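View pics/top8z.png

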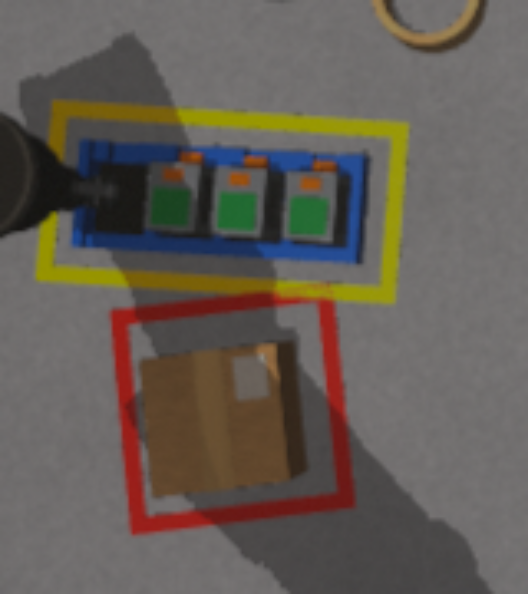

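{"name": "drive_tool", "arguments": {
  "moves": [
    {"fingers": 0.2,"offset": [0,0,0],"twist": 0},
    {"fingers": 0.2,"offset": [0,0,0],"twist": 0},
    {"fingers": 0.2,"offset": [0,0,0.01],"twist": 0},
    {"fingers": 0.2,"offset": [0,0,0.06],"twist": 0},
    {"fingers": 0.2,"offset": [0,0,0.15],"twist": 0},
    {"fingers": 0.2,"offset": [0,0,0.27],"twist": 0},
    {"fingers": 0.2,"offset": [0,0.12,0.36],"twist": 0},
    {"fingers": 0.2,"offset": [0,0.24,0.4],"twist": 0},
    {"fingers": 0.2,"offset": [-0.1,0.36,0.4],"twist": 0},
    {"fingers": 0.2,"offset": [-0.2,0.44,0.4],"twist": 0},
    {"fingers": 0.2,"offset": [-0.2,0.44,0.4],"twist": 0},
    {"fingers": 0.2,"offset": [-0.2,0.44,0.4],"twist": 0}
  ]
}}

```text
clock: 31.78
position: [0.4571, 0.5936, 0.2134]
tcp_rot: [0.734, 0.679, -0.0, -0.0]
contact_force: [1.1, -1.6, -0.7]
width: 0.0337
```

Run:
```python
from seg import *
s,im=snap('top','top9'); im=im[:,:,::-1].copy(); cv2.imwrite('pics/top9z.png',cv2.resize(im[150:330,80:240],None,fx=3.3,fy=3.3))
for n in ('tray','carton_mid'): print(n,spot_point('top',n)[:1])
H,S,V=cv2.split(cv2.cvtColor(im,cv2.COLOR_BGR2HSV))
roi=np.zeros(H.shape,bool); roi[150:330,80:240]=1
print('yellow',quad(roi&(abs(H.astype(int)-29)<5)&(S>150)&(V>100),'top',0)[:1])
m=roi&((H<5)|(H>175))&(S>150)&(V>60); m[:225]=0
print('red',quad(m,'top',0)[:1])
print('blue',quad(roi&(abs(H.astype(int)-112)<12)&(S>120)&(V>50),'top',.02)[:1])
m=roi&(H>5)&(H<22)&(S>60)&(V>50); m[:240]=0
print('brown',quad(m,'top',.06)[:1])
snap('side','side9'); print('side tray',spot_point('side','tray')[:1])
s=sense();print(s['position'],s['width'],s['clock'])
```

```text
tray [{'at': [0.5532, 0.2579, 0.0011], 'score': 0.89}]
carton_mid [{'at': [0.3778, 0.247, 0.0326], 'score': 0.81}]
yellow [(np.int32(1337), array([551.7, 259. ]), array([302.7, 152.4]), 85.4)]
red [(np.int32(1069), array([378.1, 250.2]), array([186.4, 186.8]), 6.1)]
blue [(np.int32(969), array([551.2, 256.1]), array([238.7,  89.4]), 85.8)]
brown [(np.int32(1899), array([374.9, 239.3]), array([112.7, 124.5]), 6.7)]
side tray [{'at': [0.553, 0.2564, 0.0005], 'score': 0.76}]
[0.46100451 0.59038007 0.2136528 ] 0.03398256247764316 32.025
```

View pics/top9.png

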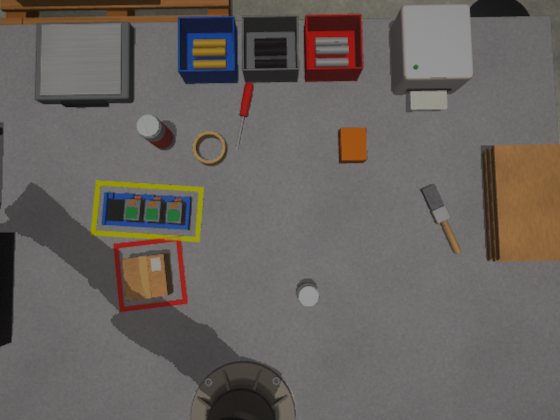

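View pics/top9z.png

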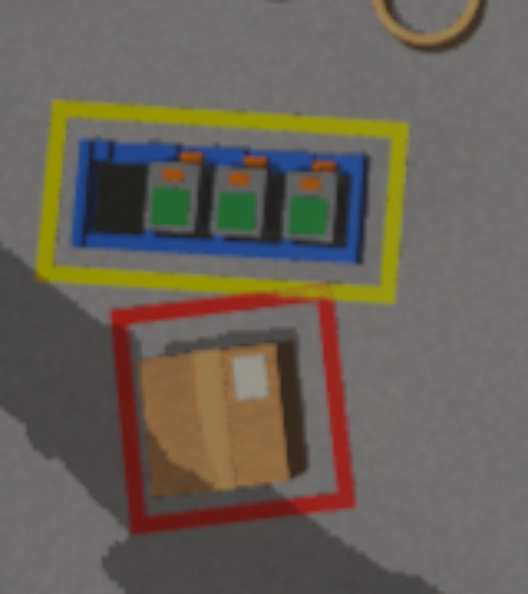

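View pics/side9.png

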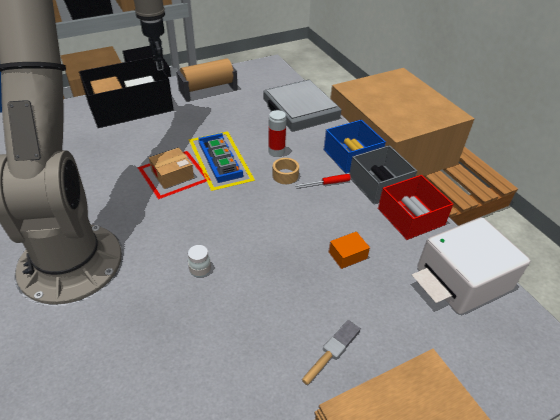

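Run:
```python
from h import *
im=cv2.imread('pics/top9.png'); H,S,V=cv2.split(cv2.cvtColor(im,cv2.COLOR_BGR2HSV)); m=((abs(H.astype(int)-65)<15)&(S>100)).astype(np.uint8)
n,l,st,ce=cv2.connectedComponentsWithStats(m)
th=np.radians(-4.4);x=np.array([math.cos(th),math.sin(th)]);y=np.array([-x[1],x[0]]);T=np.array([552,256.5])
for i in range(1,n):
  if st[i,4]>60:
    g=px2w('top',ce[i],.055)[:2]*1000; W=np.array([px2w('top',p[::-1],.055)[:2]*1000 for p in np.argwhere(l==i)]).astype(np.float32)
    c=g+9.5*x-T; print(g,'tray frame',c@x,c@y,cv2.minAreaRect(W)[1:])
```

```text
[544.61324855 284.42357431] tray frame -0.007250344576694268 27.274572223031363 ((27.10213279724121, 26.630552291870117), 89.11615753173828)
[539.67691939 230.58522347] tray frame -0.7986049645286855 -26.7838140275973 ((28.538320541381836, 28.1413631439209), 83.92735290527344)
[535.44930747 172.88939091] tray frame -0.5873888629373463 -84.63394095570042 ((27.00621223449707, 26.59306526184082), 0.06903022527694702)
```

```bash
python3 -c "
from rig import *
print(sign_off())"
```

```text
the job is handed in; nothing more can be done
None
```

I handed the job in at about 32 s on the robot clock. The carton is in the red square, and all three modules on the bench are seated in the tray, which is in the yellow bay.

1. **Carton:** I pushed it into the red square with both fingers spread. It ended about 3 mm from the square's centre and turned less than 1° from it.
2. **Modules:** I gripped each across its long side and lowered it into pockets 2, 1 and 0. The tongues are through the slots, and the top view puts each module within 2 mm of its seat. Pocket 3 is empty because there were only three modules.
3. **Tray:** I gripped its end wall over the empty pocket and slid it along the bench. It ended about 3 mm from the bay's centre, turned less than 1°.

The last top and side pictures show the bystanders where they started and the gripper clear of everything.

Two checks disagreed. In the last top view, part of a carton side face was included in its outline, giving 112 × 125 mm and a centre about 8 to 11 mm off. The trained network's two views and the picture itself put the carton well inside the tape, so I relied on those. One network reading of the carton during the slide was false: it reported the brush's position, and the picture showed the carton unmoved.

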